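# Refit the burr carrier and snap the chamber cover onto a small grinder

### The arm

A 7-joint arm with a two-finger parallel gripper is mounted at the origin on a cart in front of the work surface, level with it; the furniture and walls round the work are solid. World frame = base frame: x ahead of the robot, y to its left, z up, the work surface at z = 0. Lengths are in m, angles in rad, forces in N, time in s.
With the tool pointing down it reaches from about 0.425 to 0.875 m from the base axis. Payload 4.7 kg.
Tool frame: the origin (TCP) lies at the very end of the fingers, on their centre line; the grasp point (between the pads) lies 19 mm behind it; x points along the fingers, z is the direction in which the jaws open and shut, and the axes are right-handed (so a half turn about x gives the same grasp; the last joint's range is limited). The gripper opens to 87 mm and grips with 3 to 60 N. Pads are 19 mm wide; open, the fingers measure 117 mm over their backs; the gripper's body (75 mm by 190 mm) begins 51 mm behind the grasp point.
Start: joints at [-1.303, 0.321, -0.07, 1.45, 0.023, 1.371, -0.057], TCP at [0.163, 0.629, 0.223] pointing down, gripper open.
Joint ranges: [-2.86, 2.86], [-0.3, 2.09], [-1.38, 1.24], [0.06, 2.45], [-1.56, 4.7], [0.09, 2.05], [-2.69, 2.69]. Speed limits (rad/s): [2.57, 2.57, 3.14, 3.14, 3.14, 3.14, 3.14].

### API

Orientations are given as a rotation vector (axis times angle).
In Python, from bench import telemetry, viewer, workorder gives the robot as it stands.
- The arm moves only by the shell command python3 -m creep 'ROWS' [FORCE]. ROWS is JSON, a list of rows, each an object of numbers: "fingers": the opening, from 0 (shut) to 1 (fully open); "x", "y", "z": the shift along the tool's x, y, z in units of 40 mm (1.0 is 40 mm); "twist": the turn about the tool's x in units of 5 degrees (1.0 is 5 degrees). In form: [{"fingers": .., "x": .., "y": .., "z": .., "twist": ..}, ...]. A call has 1 to 20 rows; each row is the pose to reach, as a shift and turn from the pose commanded when the call began, along the tool's axes at that moment; what a row does not reach only later rows make up. A row lasts 1/12 s, in which the tool goes at most 41.7 mm and 7.16 degrees, less where a joint would pass 70% of its speed; a pose out of reach is approached as far as the arm can. A call with a gripper value outside its range is refused whole. The fingers move at their own pace and stop on an object; FORCE is the grip in N (left out, the last holds). Time passes only in rows, so rows that repeat a pose let the fingers close. It gives the time, the measured TCP pose, the force and the opening at its end, in the units of the state.
- telemetry.get_state(): the state, without advancing time (a new reading comes with each control period).
- viewer.get_image(name): name is "scene" or "side" or "wrist"; returns a dict with "pixels" (420x560x3 uint8, red, green, blue), "z_map" (420x560 float32, m along the optical axis (not along the pixel's ray), 0 where there is no reading), "K" (3x3 intrinsics, pixels), "xyz" and "attitude" of the camera in the world. Camera axes: x right, y up, looking along -z (the intrinsics and any distortion apply to the point x, -y, -z); pixel columns grow to the right and rows downward; lengths in m; the calibration is good to about 2 mm. The wrist camera is an equidistant fisheye: a pixel r from the principal point sees the ray r / f radians off the axis. A picture is of the moment at which its call begins.
- workorder.close_job(): hands the job in, once; it reports no verdict.
The state is a dict: "time": time; "joint_positions": joint angles; "qd": joint speeds; "joint_torque": joint torques, N m; "position": TCP position; "tool_rot": TCP orientation; "ft_force": force on the tool from outside, world axes, zero at the start; "torque": the same for the moment, N m; "grip_width": opening from 0.0 (shut) to 1.0 (fully open).
Only numpy, scipy, OpenCV 4.12 (cv2) and the standard library are available. Lean on these libraries where they do the work, as an engineer would, in place of code of your own. Each camera call takes 0.05 s, during which the arm holds its last target.

### The job

The small white grinder has just been brushed out. Gently set the steel burr carrier back down into the round chamber in its top, let go of it, then put the grey cover over the rim and press it straight down, gently and by feel, until both orange clips have snapped under the rim and the cover sits fully home. The grinder stands on soft feet and gives under your hand, so keep pressing until the clips catch but never force it, and leave the brush, the dosing cup and the leveller where they are.

Things in the scene. Friction and masses are not known exactly. Their poses are not given: they have to be found in the camera images.
- small_grinder: White compact grinder on four soft feet, housing 122 x 114 mm, black chute at its front (-x). Origin: centre of the rim's top face, 150 mm above the worktop; z up. Rim: flat steel flange 100 (x) x 90 mm (y), 3.5 mm thick, over an 84 x 80 mm neck; housing top 28 mm lower. It moves only up and down: sinks 1 mm per 1.5 N of push and springs back; over 16 mm its feet bottom out, which is too hard.
- chamber_floor (a point): Centre of the flat floor of the grinder's chamber: a round bore 63 mm across and 20 mm deep in the middle of the rim, open to the top.
- burr_carrier: Burr carrier: steel disc 60 mm across, 18 mm high, lower edge bevelled 3 mm, about 0.2 kg, with a black upright pull bar on top. Origin: centre of its underside; z up. Starts flat on the worktop. Seated, its origin is on the chamber's floor and its bar stands 30 mm above the rim; any turn about z will do.
- carrier_grip (a point): Middle of the carrier's pull bar, 42 mm above the carrier's underside. The bar is 38 mm long (carrier x), 10 mm thick (y) and spans 18 to 50 mm above the underside.
- chamber_cover: Chamber cover: grey plastic cap 110 (x) x 104 mm (y, over the clips), about 0.2 kg. Origin: centre of the plane that meets the rim's top, so fully home it coincides with the grinder's origin, x along x, either way round. Flat top 40 mm above it. The flared skirt (1.5 mm clear of the rim, 5 mm at its lower edge) reaches 19.5 mm below; the cover starts standing on it on the worktop.
- cover_grip (a point): Middle of the cover's black bar grip, 62 mm above the cover's origin. The bar is 52 mm long (cover x), 14 mm thick (y) and spans 40 to 70 mm above the origin.
- clip_catch (a point): Catch of the cover's orange clip arm on its +y side, 24 mm wide, sprung on a hinge pin (its twin is on the -y side). Ramps below the catches rest on the rim with the cover 10 mm too high. The push needed climbs to 10 to 20 N, varying, then drops suddenly by several N as both snap. Not caught, the cover stays 2 mm or more too high. As the grinder sinks meanwhile, its pose at rest does not tell how far to push.
- brush: Grinder brush with wooden handle, 141 mm long, lying on the worktop near its front edge; origin at the middle of its underside. Leave alone.
- dosing_cup: Open steel cup, 58 mm across, 50 mm high; origin at the centre of its underside. Leave alone.
- leveller: Coffee leveller, black collar over a steel disc, 63 mm across, 36 mm high; origin at the centre of its underside. Leave alone.
There are look-alikes about, which are no part of the job. What is shaped like the burr_carrier but purple is not meant.

How it is judged:
On the way, in this order (a step that is already met when the one before it is completed fails the run):
1. the burr carrier is seated flat on the floor of the chamber and let go, the cover still off (horizontal distance between burr_carrier and small_grinder below 0.003 m and z of burr_carrier in the frame of small_grinder between -0.022 and -0.018 m and angle between burr_carrier's own z axis and vertical below 0.06 rad and contact force between the fingers and burr_carrier below 0.1 N and distance between chamber_cover and small_grinder above 0.03 m), for 0.2 s.
2. the cover is pressed home, both clips under the rim (z of chamber_cover in the frame of small_grinder between -0.002 and 0.0015 m and horizontal distance between chamber_cover and small_grinder below 0.004 m and angle between chamber_cover's own z axis and vertical below 0.03 rad and angle between the x axis of chamber_cover and the x axis of small_grinder, either way round below 0.06 rad), for 0.2 s.
At the end, for the whole second after the job is handed in: Carrier flat in the chamber (3 mm of centre, 2 mm of floor, tilt < 0.06); cover home, both clips caught (origin +1.5 to -2 mm of rim top, 4 mm of centre, tilt < 0.03, turned < 0.06 either way round); both let go, at rest; brush, cup, leveller upright, within 30 mm of their places (all of step 2 and horizontal distance between burr_carrier and small_grinder below 0.003 m and z of burr_carrier in the frame of small_grinder between -0.022 and -0.018 m and angle between burr_carrier's own z axis and vertical below 0.06 rad and contact force between the fingers and chamber_cover below 0.1 N and linear speed of each of chamber_cover, small_grinder below 0.02 m/s and distance of each of brush, dosing_cup, leveller from where it was at the start of the episode below 0.03 m and angle between each of brush, dosing_cup, leveller's own z axis and vertical below 0.2 rad); the robot touches nothing.
It fails at once if the grinder is pressed more than 16.5 mm down, so that its feet bottom out (distance of small_grinder from where it was at the start of the episode above 0.0165 m).
It fails at once if the cover is forced onto the grinder as by a blow (over 80 N summed over the contacts) (contact force between chamber_cover and small_grinder above 80 N).
It fails at once if the burr carrier is rammed into the grinder with more than 60 N (contact force between burr_carrier and small_grinder above 60 N).
It fails at once if the brush, the dosing cup or the leveller is pushed 30 mm or more, or tipped (distance of any of brush, dosing_cup, leveller from where it was at the start of the episode above 0.03 m or angle between any of brush, dosing_cup, leveller's own z axis and vertical above 0.3 rad).
It also fails if it takes over 67 s, if anything falls off the work surface, if the arm or the gripper's body presses on something with over 40 N, if the wrist force passes 120 N, or if a joint passes its speed limit or range.

## Working session

There is one attempt and no reset: what is moved stays moved. The work goes in short steps, Python scripts to look and compute and a shell command to move; the robot and the scene stay as the last step left them, time stands still between calls to the robot, and variables do not carry over. Pictures are saved under pics/ and viewed, and the job is handed in when it is done.

```bash
ls; mkdir -p pics; python3 - <<'E'
from bench import telemetry, viewer
import cv2,numpy as np
s=telemetry.get_state();print(s)
for n in ["scene","side","wrist"]:
    im=viewer.get_image(n);np.savez(f"pics/{n}0.npz",**im)
    cv2.imwrite(f"pics/{n}0.png",im["pixels"][:,:,::-1]);print(n,im["K"],im["xyz"],im["attitude"],[k for k in im])
E
```

```text
pics
{'time': 0.0, 'joint_positions': array([-1.3028695 ,  0.32182097, -0.07008748,  1.4516441 ,  0.02259749,
        1.37080271, -0.05686013]), 'qd': array([-0.00072172, -0.00032494,  0.0004038 , -0.00170195, -0.00118299,
       -0.0004354 ,  0.00013197]), 'joint_torque': array([ 1.72590699e-04, -4.91308558e+01, -4.03710930e-01, -3.12516010e+01,
       -6.39278744e-02,  4.38902120e-02,  1.85984309e-04]), 'position': array([0.163131  , 0.62863615, 0.22147837]), 'tool_rot': array([-1.02149931,  1.32008683,  1.01945117]), 'ft_force': array([-0.00255574, -0.74640441, -0.33442097]), 'torque': array([ 0.05724134, -0.01785327,  0.01030562]), 'grip_width': 0.9988164742435875}
scene [[529.48109705   0.         287.11873099]
 [  0.         529.48109705 205.79464781]
 [  0.           0.           1.        ]] [-0.48561237 -0.48234421  0.73829251] [ 0.97253485 -0.57664758 -0.96349223] ['pixels', 'z_map', 'K', 'xyz', 'attitude']
side [[481.30583016   0.         274.14515287]
 [  0.         481.30583016 210.1457582 ]
 [  0.           0.           1.        ]] [0.2073561  1.35595073 1.04733464] [ 0.19049447 -1.31576538 -2.54535718] ['pixels', 'z_map', 'K', 'xyz', 'attitude']
wrist [[325.1922621    0.         281.4561287 ]
 [  0.         325.1922621  208.44619663]
 [  0.           0.           1.        ]] [0.09472121 0.64730683 0.38341091] [-0.22496772 -0.17018033  1.30934181] ['pixels', 'z_map', 'K', 'xyz', 'attitude']
```

View pics/scene0.png

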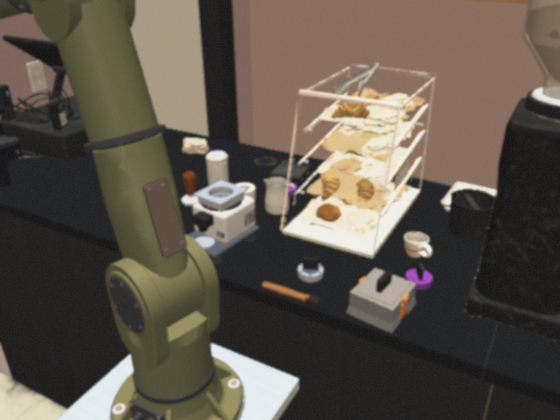

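View pics/side0.png

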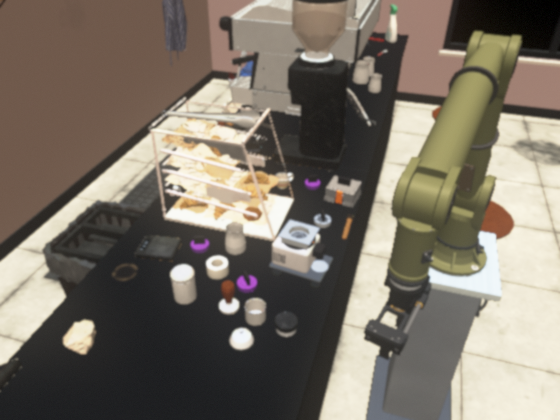

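View pics/wrist0.png

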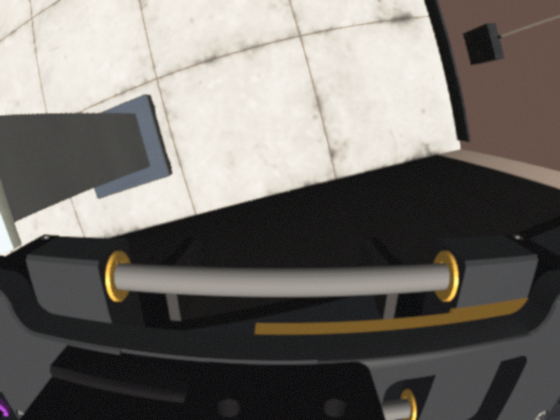

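The scene view shows the grinder near (222,210), the steel carrier with its black bar at (311,268), the cover at (382,298), a purple look-alike at (419,278) and the brush at (290,292). In the side view they are at (295,245), (322,220), (342,190) and (347,228). The wrist camera sees only the floor. Next I'll measure.

```bash
cat > h.py <<'E'
import numpy as np,cv2
from scipy.spatial.transform import Rotation as R
def load(n): return dict(np.load(f"pics/{n}.npz"))
def ray(im,u,v,fish=False):
    K=im["K"];x=(np.asarray(u,float)-K[0,2])/K[0,0];y=(np.asarray(v,float)-K[1,2])/K[1,1]
    if fish:
        r=np.hypot(x,y);s=np.where(r>1e-9,np.sin(r)/np.maximum(r,1e-9),1);d=np.stack([x*s,-y*s,-np.cos(r)],-1)
    else: d=np.stack([x,-y,-np.ones_like(x)],-1)
    return R.from_rotvec(im["attitude"]).apply(d.reshape(-1,3)).reshape(d.shape)
def plane(im,u,v,z,fish=False):
    d=ray(im,u,v,fish);return im["xyz"]+d*((z-im["xyz"][2])/d[...,2])[...,None]
def cloud(im,fish=False):
    h,w=im["z_map"].shape;v,u=np.mgrid[:h,:w];d=ray(im,u,v,fish)
    f=R.from_rotvec(im["attitude"]).apply([0,0,-1]);
    P=im["xyz"]+d*(im["z_map"]/(d@f))[...,None];P[im["z_map"]==0]=np.nan;return P
def tri(im1,p1,im2,p2):
    a=ray(im1,*p1);b=ray(im2,*p2);a/=np.linalg.norm(a);b/=np.linalg.norm(b)
    t=np.linalg.lstsq(np.stack([a,-b],1),im2["xyz"]-im1["xyz"],rcond=None)[0]
    A=im1["xyz"]+a*t[0];B=im2["xyz"]+b*t[1];return (A+B)/2,np.linalg.norm(A-B)
E
python3 - <<'E'
from h import *
for n,(x0,y0,x1,y1) in {"scene0":(170,150,450,340),"side0":(180,160,380,360)}.items():
    im=load(n);c=im["pixels"][y0:y1,x0:x1,::-1]
    s=min(800/(x1-x0),600/(y1-y0));cv2.imwrite(f"pics/{n}c.png",cv2.resize(c,None,fx=s,fy=s,interpolation=cv2.INTER_CUBIC));print(n,s)
    P=cloud(im)
    pts={"scene0":dict(grinder=(222,195),carrier=(311,272),cover=(370,283),grip=(384,280),bar=(311,262),table=(340,270)),"side0":dict(grinder=(298,238),carrier=(322,222),cover=(345,187),bar=(322,215),table=(330,250))}[n]
    for k,(u,v) in pts.items(): print(k,P[v,u].round(4))
E
```

```text
scene0 2.857142857142857
grinder [0.4853 0.2336 0.1331]
carrier [ 0.4357 -0.044   0.0204]
cover [ 0.4073 -0.1975  0.0609]
grip [ 0.3936 -0.2311  0.0891]
bar [ 0.4454 -0.0388  0.0411]
table [ 0.4996 -0.0907  0.0023]
side0 3.0
grinder [0.4723 0.234  0.1265]
carrier [ 0.4449 -0.0103  0.0197]
cover [ 0.4006 -0.2003  0.0606]
bar [ 0.4493 -0.024   0.0401]
table [ 0.3896  0.1074 -0.0018]
```

View pics/scene0c.png

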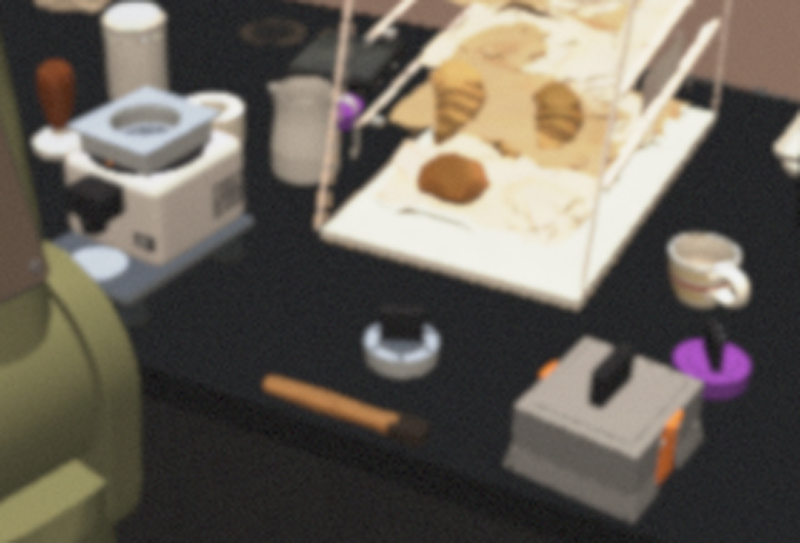

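View pics/side0c.png

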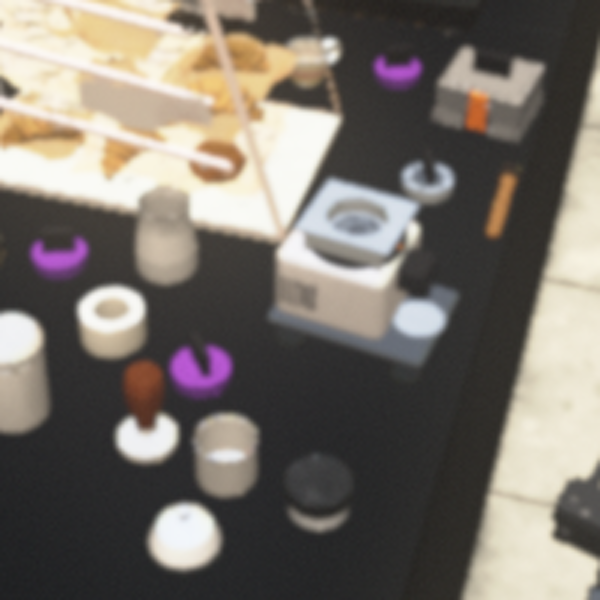

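```bash
python3 - <<'E'
from h import *
ims={n:load(n) for n in ["scene0","side0"]}
def top(n,c,r,z0,z1,lab):
    P=cloud(ims[n]);m=(np.hypot(P[...,0]-c[0],P[...,1]-c[1])<r)&(P[...,2]>z0)&(P[...,2]<z1)
    Q=P[m];zm=np.median(Q[:,2]);v,u=np.nonzero(m)
    W=plane(ims[n],u,v,zm)[:,:2]
    rr=cv2.minAreaRect((W*1000).astype(np.float32))
    print(lab,n,m.sum(),"z",zm.round(4),"mean",W.mean(0).round(4),"rect",np.round(rr[0],1),np.round(rr[1],1),round(rr[2],1))
for n in ims:
    top(n,(.44,-.03),.06,.011,.026,"carrier disc")
    top(n,(.44,-.03),.06,.042,.06,"carrier bar")
    top(n,(.395,-.22),.1,.054,.066,"cover top")
    top(n,(.395,-.22),.1,.078,.1,"cover grip")
    top(n,(.48,.234),.1,.142,.16,"rim")
E
```

```text
carrier disc scene0 276 z 0.0193 mean [ 0.4382 -0.0415] rect [440. -40.] [62.5 59.9] 22.7
carrier bar scene0 79 z 0.0488 mean [ 0.4458 -0.0375] rect [444.  -38.3] [20.8 35.5] 28.4
cover top scene0 1414 z 0.06 mean [ 0.3996 -0.2299] rect [ 405.1 -227.9] [107.6 116.4] 82.4
cover grip scene0 147 z 0.089 mean [ 0.4031 -0.229 ] rect [ 403.6 -229.9] [18.2 64.4] 81.8
rim scene0 606 z 0.1512 mean [0.4696 0.2246] rect [468.4 224.3] [ 99.1 109. ] 81.8
carrier disc side0 126 z 0.0166 mean [ 0.4469 -0.0243] rect [446.5 -27.3] [56.2 60.4] 17.7
carrier bar side0 22 z 0.0468 mean [ 0.4473 -0.0281] rect [447. -28.] [10.5 38. ] 28.9
cover top side0 295 z 0.0574 mean [ 0.4073 -0.2082] rect [ 408.9 -217. ] [104.6 109.7] 80.6
cover grip side0 47 z 0.0856 mean [ 0.4095 -0.2175] rect [ 409.2 -215.7] [27.5 51.6] 80.9
rim side0 460 z 0.1484 mean [0.47   0.2332] rect [470.4 232.8] [ 94.4 101.2] 82.8
```

```bash
cat > mv.py <<'E'
import sys
from h import *
from bench import telemetry
def go(tx,ty,tz,yaw=None):
    s=telemetry.get_state();M=R.from_rotvec(s["tool_rot"]).as_matrix()
    d=M.T@(np.array([tx,ty,tz])-s["position"])/0.04
    zy=np.degrees(np.arctan2(M[1,2],M[0,2]))
    print("t",round(s["time"],2),"pos",s["position"].round(4),"f",s["ft_force"].round(2),"w",round(float(s["grip_width"]),3),"toolx",M[:,0].round(3),"jaw yaw",zy.round(2))
    print("rows x,y,z",d.round(3))
    if yaw is not None:
        dy=(yaw-zy+90)%180-90; print("twist",round(-dy/5,3),"(x down) dyaw",dy.round(2))
if __name__=="__main__": go(*map(float,sys.argv[1:]))
E
python3 mv.py 0.42 0.235 0.30 73
```

```text
t 0.15 pos [0.1631 0.6288 0.2217] f [0.14 0.41 0.37] w 1.002 toolx [-0.    -0.001 -1.   ] jaw yaw 75.46
rows x,y,z [-1.945 -8.687 -7.92 ]
twist 0.492 (x down) dyaw -2.46
```

```bash
python3 - <<'E'
from h import *
w=load("wrist0")
M=R.from_rotvec([-1.02149931,1.32008683,1.01945117]).as_matrix()
C=R.from_rotvec(w["attitude"]).as_matrix()
print("offset in tool",M.T@(w["xyz"]-[.1631,.6286,.2215]))
print("cam axes in tool (x,y,look)\n",(M.T@C@np.diag([1,1,-1])).round(3))
E
python3 mv.py 0.44 0.225 0.27 82
```

```text
offset in tool [-0.16191905  0.07087004  0.0006366 ]
cam axes in tool (x,y,look)
 [[ 0.001  0.259  0.966]
 [-0.     0.966 -0.259]
 [ 1.    -0.    -0.001]]
t 0.15 pos [0.1631 0.6288 0.2217] f [0.14 0.41 0.37] w 1.002 toolx [-0.    -0.001 -1.   ] jaw yaw 75.46
rows x,y,z [-1.195 -9.234 -8.035]
twist -1.308 (x down) dyaw 6.54
```

```bash
python3 mv.py 0.54 0.218 0.27 82
```

```text
t 0.15 pos [0.1631 0.6288 0.2217] f [0.14 0.41 0.37] w 1.002 toolx [-0.    -0.001 -1.   ] jaw yaw 75.46
rows x,y,z [ -1.195 -11.698  -7.577]
twist -1.308 (x down) dyaw 6.54
```

```bash
python3 -m creep '[{"fingers":1,"x":-1.2,"y":-1,"z":-0.7,"twist":0},{"fingers":1,"x":-1.2,"y":-11.7,"z":-7.6,"twist":-1.3},{"fingers":1,"x":-1.2,"y":-11.7,"z":-7.6,"twist":-1.3},{"fingers":1,"x":-1.2,"y":-11.7,"z":-7.6,"twist":-1.3},{"fingers":1,"x":-1.2,"y":-11.7,"z":-7.6,"twist":-1.3},{"fingers":1,"x":-1.2,"y":-11.7,"z":-7.6,"twist":-1.3},{"fingers":1,"x":-1.2,"y":-11.7,"z":-7.6,"twist":-1.3},{"fingers":1,"x":-1.2,"y":-11.7,"z":-7.6,"twist":-1.3},{"fingers":1,"x":-1.2,"y":-11.7,"z":-7.6,"twist":-1.3},{"fingers":1,"x":-1.2,"y":-11.7,"z":-7.6,"twist":-1.3},{"fingers":1,"x":-1.2,"y":-11.7,"z":-7.6,"twist":-1.3},{"fingers":1,"x":-1.2,"y":-11.7,"z":-7.6,"twist":-1.3},{"fingers":1,"x":-1.2,"y":-11.7,"z":-7.6,"twist":-1.3},{"fingers":1,"x":-1.2,"y":-11.7,"z":-7.6,"twist":-1.3},{"fingers":1,"x":-1.2,"y":-11.7,"z":-7.6,"twist":-1.3},{"fingers":1,"x":-1.2,"y":-11.7,"z":-7.6,"twist":-1.3},{"fingers":1,"x":-1.2,"y":-11.7,"z":-7.6,"twist":-1.3},{"fingers":1,"x":-1.2,"y":-11.7,"z":-7.6,"twist":-1.3}]'
cat > snap.py <<'E'
import sys
from h import *
from bench import viewer
n=sys.argv[1];t=sys.argv[2]
im=viewer.get_image(n);np.savez(f"pics/{n}{t}.npz",**im);cv2.imwrite(f"pics/{n}{t}.png",im["pixels"][:,:,::-1]);print(im["xyz"],im["attitude"])
E
python3 mv.py 0.44 0 0.27; python3 snap.py wrist 1
```

```text
time: 1.65
position: [0.5388, 0.2191, 0.2703]
tool_rot: [-1.106, 1.271, 1.108]
ft_force: [0.2, -0.1, 0.2]
grip_width: 1.004
t 1.65 pos [0.5388 0.2191 0.2703] f [ 0.19 -0.08  0.17] w 1.004 toolx [-0.001  0.001 -1.   ] jaw yaw 82.12
rows x,y,z [ 0.006  1.696 -5.766]
[0.46891446 0.22937126 0.43218388] [-0.21512254 -0.18635566  1.42454105]
```

View pics/wrist1.png

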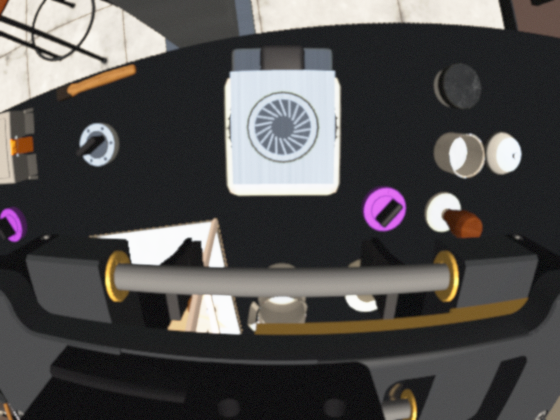

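The wrist view shows the rim and its bore at (283,127), the steel carrier at (98,147), part of the cover at (15,145), and the cup and leveller far right at (460,155) and (460,85). I'll fit the rim and bore.

```bash
cat > rim.py <<'E'
import sys
from h import *
im=load(sys.argv[1]);P=cloud(im,True)
c=np.array([float(sys.argv[2]),float(sys.argv[3])])
m=(np.hypot(P[...,0]-c[0],P[...,1]-c[1])<.09)&(P[...,2]>.142)&(P[...,2]<.16)
z=np.median(P[m][:,2]);print("depth z",z,m.sum())
# colour: steel bluish vs white housing
px=im["pixels"].astype(int);
m2=(m).astype(np.uint8)
v,u=np.nonzero(m2);W=plane(im,u,v,.15,True)[:,:2]*1000
h=cv2.convexHull(W.astype(np.float32));print("rect",cv2.minAreaRect(h))
g=cv2.cvtColor(im["pixels"],cv2.COLOR_RGB2GRAY)
# unwarp to top-down 0.25mm grid plane z=.15
s=0.4;xs=np.arange(-70,70,s);X,Y=np.meshgrid(c[0]*1000+xs,c[1]*1000+xs)
pw=np.stack([X,Y,np.full_like(X,150)],-1)/1000-im["xyz"]
q=R.from_rotvec(im["attitude"]).inv().apply(pw.reshape(-1,3)).reshape(pw.shape);q[...,1]*=-1;q[...,2]*=-1
rr=np.hypot(q[...,0],q[...,1]);th=np.arctan2(rr,q[...,2]);K=im["K"]
mu=(K[0,2]+K[0,0]*th*q[...,0]/rr).astype(np.float32);mv=(K[1,2]+K[1,1]*th*q[...,1]/rr).astype(np.float32)
o=cv2.remap(im["pixels"],mu,mv,cv2.INTER_LINEAR);cv2.imwrite("pics/unw_%s.png"%sys.argv[1],cv2.resize(o[:,:,::-1],None,fx=1.7,fy=1.7))
E
python3 rim.py wrist1 0.47 0.228
```

```text
depth z 0.1496378441286754 7836
rect ((471.6731262207031, 229.5684814453125), (90.04737091064453, 100.04034423828125), 82.44043731689453)
```

View pics/unw_wrist1.png

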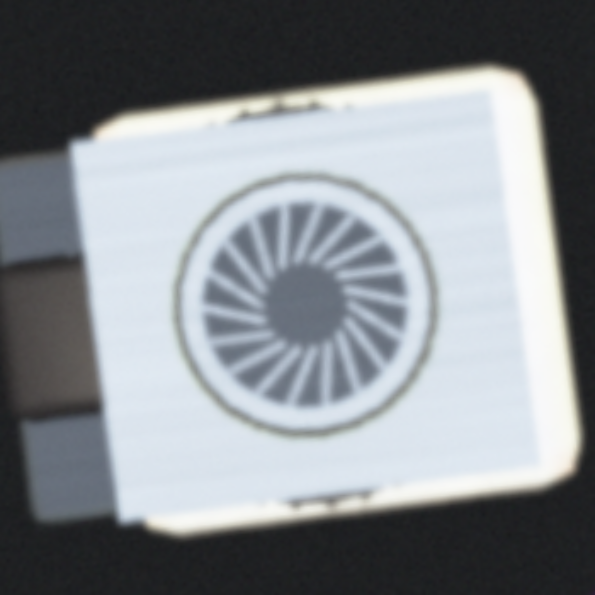

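```bash
python3 mv.py 0.515 -0.04 0.20 82.12
```

```text
t 1.7 pos [0.5388 0.2193 0.2704] f [-0.21  0.34 -0.45] w 1.0 toolx [-0.001  0.001 -1.   ] jaw yaw 82.14
rows x,y,z [ 1.756 -0.298 -6.503]
twist 0.004 (x down) dyaw -0.02
```

```bash
python3 - <<'E'
from h import *
for n in["scene0","side0"]:
    P=cloud(load(n));m=(P[...,0]>.3)&(P[...,0]<.9)&(P[...,1]<.2)&(P[...,1]>-.45)&(P[...,2]>.1)&(P[...,2]<.6)
    for y in np.arange(-.4,.2,.05):
        q=P[m&(abs(P[...,1]-y)<.025)]
        if len(q): print(n,y.round(2),len(q),"xmin pct",np.percentile(q[:,0],[0,2,10]).round(3),"z max",q[:,2].max().round(3))
im=load("wrist1");P=cloud(im,True)
for k,(u,v) in dict(brush=(110,80),brush2=(70,90),car=(95,130),carbar=(98,147),cover=(8,130),rackcorner=(215,222)).items(): print(k,P[v,u].round(4))
E
```

```text
scene0 -0.4 3698 xmin pct [0.469 0.473 0.478] z max 0.6
scene0 -0.35 4 xmin pct [0.778 0.779 0.78 ] z max 0.101
scene0 -0.3 13 xmin pct [0.774 0.775 0.778] z max 0.103
scene0 -0.25 4 xmin pct [0.805 0.807 0.815] z max 0.102
scene0 -0.15 1054 xmin pct [0.609 0.62  0.647] z max 0.372
scene0 -0.1 1320 xmin pct [0.635 0.645 0.669] z max 0.372
scene0 -0.05 1805 xmin pct [0.64 0.65 0.68] z max 0.405
scene0 -0.0 2251 xmin pct [0.633 0.649 0.675] z max 0.405
scene0 0.05 1519 xmin pct [0.638 0.659 0.682] z max 0.386
scene0 0.1 1080 xmin pct [0.606 0.616 0.642] z max 0.372
scene0 0.15 222 xmin pct [0.425 0.434 0.45 ] z max 0.155
scene0 0.2 591 xmin pct [0.41  0.415 0.419] z max 0.155
side0 -0.4 4708 xmin pct [0.469 0.479 0.496] z max 0.6
side0 -0.35 24 xmin pct [0.569 0.575 0.584] z max 0.597
side0 -0.3 1 xmin pct [0.777 0.777 0.777] z max 0.101
side0 -0.15 429 xmin pct [0.613 0.625 0.658] z max 0.369
side0 -0.1 267 xmin pct [0.634 0.639 0.651] z max 0.369
side0 -0.05 872 xmin pct [0.638 0.65  0.674] z max 0.401
side0 -0.0 890 xmin pct [0.641 0.662 0.704] z max 0.401
side0 0.05 1219 xmin pct [0.637 0.65  0.681] z max 0.404
side0 0.1 1809 xmin pct [0.604 0.628 0.678] z max 0.37
side0 0.15 562 xmin pct [0.607 0.618 0.653] z max 0.361
side0 0.2 125 xmin pct [0.413 0.414 0.421] z max 0.152
brush [0.3627 0.0011 0.0111]
brush2 [ 0.3584 -0.069   0.0151]
car [ 0.4284 -0.0319  0.0176]
carbar [ 0.4534 -0.0312  0.0186]
cover [ 0.3912 -0.1736  0.0583]
rackcorner [0.585  0.1221 0.0177]
```

```bash
python3 -m creep '[{"fingers":1,"x":0,"y":0.2,"z":-1,"twist":0},{"fingers":1,"x":0.4,"y":0,"z":-2,"twist":0},{"fingers":1,"x":0.9,"y":0,"z":-3,"twist":0},{"fingers":1,"x":1.5,"y":0,"z":-4,"twist":0},{"fingers":1,"x":1.75,"y":0,"z":-5,"twist":0},{"fingers":1,"x":1.75,"y":0,"z":-6,"twist":0},{"fingers":1,"x":1.75,"y":0,"z":-6.5,"twist":0},{"fingers":1,"x":1.75,"y":0,"z":-6.5,"twist":0},{"fingers":1,"x":1.75,"y":0,"z":-6.5,"twist":0},{"fingers":1,"x":1.75,"y":0,"z":-6.5,"twist":0}]'; python3 snap.py wrist 2
```

```text
time: 2.53
position: [0.5037, -0.038, 0.2007]
tool_rot: [-1.106, 1.27, 1.107]
ft_force: [-0.1, 0.4, -0.1]
grip_width: 0.999
[ 0.43358311 -0.02786306  0.36257917] [-0.2156996  -0.1879484   1.42404976]
```

View pics/wrist2.png

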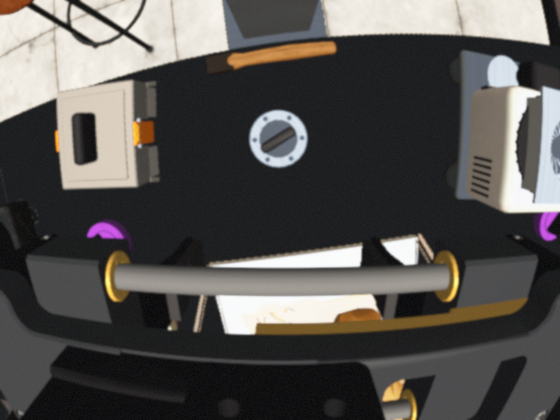

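The wrist view shows the carrier at (278,138) with its bar slanting, the cover at (95,135) with orange clips left and right, and the brush at (275,55).

```bash
python3 - <<'E'
from h import *
im=load("wrist2");P=cloud(im,True);px=im["pixels"].astype(int)
def seg(c,r,z0,z1,zp,lab,extra=None):
    m=(np.hypot(P[...,0]-c[0],P[...,1]-c[1])<r)&(P[...,2]>z0)&(P[...,2]<z1)
    if extra is not None:m&=extra
    v,u=np.nonzero(m);zm=np.median(P[m][:,2]);W=(plane(im,u,v,zp,True)[:,:2]*1000).astype(np.float32)
    h=cv2.convexHull(W);print(lab,m.sum(),"z",zm.round(4),"rect",cv2.minAreaRect(W),"circ",cv2.minEnclosingCircle(h),"fitE",cv2.fitEllipse(h) if len(h)>5 else "", "mean",W.mean(0))
seg((.443,-.03),.06,.010,.024,.018,"disc")
seg((.443,-.03),.06,.010,.06,.018,"disc+bar")
seg((.443,-.03),.06,.043,.06,.05,"bar")
seg((.405,-.22),.09,.054,.066,.0595,"covertop")
seg((.405,-.22),.09,.08,.1,.0895,"grip")
E
```

```text
disc 2061 z 0.0182 rect ((449.33251953125, -33.721405029296875), (59.231666564941406, 58.57009506225586), 81.97753143310547) circ ((449.1138916015625, -33.809783935546875), 30.284914016723633) fitE ((448.96881103515625, -33.79497146606445), (59.04443359375, 59.84368896484375), 17.311065673828125) mean [448.63678  -33.527782]
disc+bar 2479 z 0.0185 rect ((449.33251953125, -33.721405029296875), (59.231666564941406, 58.57009506225586), 81.97753143310547) circ ((449.1138916015625, -33.809783935546875), 30.284914016723633) fitE ((448.96881103515625, -33.79497146606445), (59.04443359375, 59.84368896484375), 17.311065673828125) mean [448.94403 -33.72893]
bar 407 z 0.0492 rect ((448.8644104003906, -33.85443878173828), (10.171368598937988, 37.788917541503906), 25.7838191986084) circ ((448.9271240234375, -33.858367919921875), 18.925601959228516) fitE ((449.0831298828125, -34.33314895629883), (11.471193313598633, 44.145179748535156), 24.934221267700195) mean [448.99524 -33.97468]
covertop 6879 z 0.0588 rect ((410.8554992675781, -222.28353881835938), (107.87124633789062, 109.17829132080078), 82.09722900390625) circ ((410.60498046875, -221.5830535888672), 72.43096160888672) fitE ((406.7076416015625, -225.4196014404297), (126.08895874023438, 135.18511962890625), 2.9935991764068604) mean [ 411.4123  -215.69229]
grip 732 z 0.0883 rect ((410.8382873535156, -220.32083129882812), (18.908079147338867, 50.31791305541992), 81.5494155883789) circ ((411.0555725097656, -219.49203491210938), 25.470104217529297) fitE ((410.0570068359375, -220.29417419433594), (22.291412353515625, 55.9532470703125), 81.61106872558594) mean [ 410.8335  -220.11162]
```

```bash
python3 mv.py 0.449 -0.0338 0.10 25.8; python3 - <<'E'
from h import *
from bench import telemetry
print(telemetry.get_state()["joint_positions"].round(2))
a,b=load("wrist1"),load("wrist2")
P=cloud(a,True);m=(np.hypot(P[...,0]-.449,P[...,1]+.034)<.05)&(P[...,2]>.042)&(P[...,2]<.06);v,u=np.nonzero(m);p1=(u.mean(),v.mean())
P=cloud(b,True);m=(np.hypot(P[...,0]-.449,P[...,1]+.034)<.05)&(P[...,2]>.042)&(P[...,2]<.06);v,u=np.nonzero(m);p2=(u.mean(),v.mean())
r1=ray(a,*p1,True);r2=ray(b,*p2,True)
t=np.linalg.lstsq(np.stack([r1,-r2],1),b["xyz"]-a["xyz"],rcond=None)[0];A=a["xyz"]+r1*t[0];B=b["xyz"]+r2*t[1];print("bar top two views",A,B)
E
```

```text
t 2.58 pos [ 0.5038 -0.0376  0.2007] f [0.55 0.65 0.68] w 1.0 toolx [ 0.     0.001 -1.   ] jaw yaw 82.17
rows x,y,z [ 2.517  1.371 -0.095]
twist 11.273 (x down) dyaw -56.37
[-0.47  0.01  0.5   1.85 -0.01  1.28  1.47]
bar top two views [ 0.44898762 -0.03402359  0.04390221] [ 0.44930907 -0.03407271  0.04391903]
```

```bash
python3 -m creep '[{"fingers":0.6,"x":0.6,"y":0.6,"z":0,"twist":1.4},{"fingers":0.6,"x":1.2,"y":1.2,"z":-0.1,"twist":2.8},{"fingers":0.6,"x":1.8,"y":1.37,"z":-0.1,"twist":4.2},{"fingers":0.6,"x":2.5,"y":1.37,"z":-0.1,"twist":5.6},{"fingers":0.6,"x":2.5,"y":1.37,"z":-0.1,"twist":7},{"fingers":0.6,"x":2.5,"y":1.37,"z":-0.1,"twist":8.4},{"fingers":0.6,"x":2.5,"y":1.37,"z":-0.1,"twist":9.8},{"fingers":0.6,"x":2.5,"y":1.37,"z":-0.1,"twist":11.27},{"fingers":0.6,"x":2.5,"y":1.37,"z":-0.1,"twist":11.27},{"fingers":0.6,"x":2.5,"y":1.37,"z":-0.1,"twist":11.27},{"fingers":0.6,"x":2.5,"y":1.37,"z":-0.1,"twist":11.27}]'; python3 mv.py .449 -.0338 .023 25.8
```

```text
time: 3.5
position: [0.4489, -0.0353, 0.1006]
tool_rot: [-0.354, 1.542, 0.354]
ft_force: [0.3, -0.2, 0.4]
grip_width: 0.6
t 3.5 pos [ 0.4489 -0.0353  0.1006] f [ 0.33 -0.21  0.44] w 0.6 toolx [ 0.  0. -1.] jaw yaw 25.9
rows x,y,z [1.94  0.034 0.019]
twist 0.02 (x down) dyaw -0.1
```

```bash
python3 -m creep '[{"fingers":0.6,"x":0.6,"y":0.03,"z":0.02},{"fingers":0.6,"x":1.2,"y":0.03,"z":0.02},{"fingers":0.6,"x":1.7,"y":0.03,"z":0.02},{"fingers":0.6,"x":1.94,"y":0.03,"z":0.02},{"fingers":0.6,"x":1.94,"y":0.03,"z":0.02},{"fingers":0.6,"x":1.94,"y":0.03,"z":0.02},{"fingers":0.0,"x":1.94,"y":0.03,"z":0.02},{"fingers":0.0,"x":1.94,"y":0.03,"z":0.02},{"fingers":0.0,"x":1.94,"y":0.03,"z":0.02},{"fingers":0.0,"x":1.94,"y":0.03,"z":0.02},{"fingers":0.0,"x":1.94,"y":0.03,"z":0.02},{"fingers":0.0,"x":1.94,"y":0.03,"z":0.02},{"fingers":0.0,"x":1.94,"y":0.03,"z":0.02},{"fingers":0.0,"x":1.94,"y":0.03,"z":0.02}]' 25; python3 mv.py .449 -.0338 .023 25.8
```

```text
t 3.5 pos [ 0.4489 -0.0353  0.1006] f [ 0.33 -0.21  0.44] w 0.6 toolx [ 0.  0. -1.] jaw yaw 25.9
rows x,y,z [1.94  0.034 0.019]
twist 0.02 (x down) dyaw -0.1$[0]: bad value
```

```bash
python3 -m creep '[{"fingers":0.6,"x":0.6,"y":0.03,"z":0.02,"twist":0},{"fingers":0.6,"x":1.2,"y":0.03,"z":0.02,"twist":0},{"fingers":0.6,"x":1.7,"y":0.03,"z":0.02,"twist":0},{"fingers":0.6,"x":1.94,"y":0.03,"z":0.02,"twist":0},{"fingers":0.6,"x":1.94,"y":0.03,"z":0.02,"twist":0},{"fingers":0.6,"x":1.94,"y":0.03,"z":0.02,"twist":0},{"fingers":0.0,"x":1.94,"y":0.03,"z":0.02,"twist":0},{"fingers":0.0,"x":1.94,"y":0.03,"z":0.02,"twist":0},{"fingers":0.0,"x":1.94,"y":0.03,"z":0.02,"twist":0},{"fingers":0.0,"x":1.94,"y":0.03,"z":0.02,"twist":0},{"fingers":0.0,"x":1.94,"y":0.03,"z":0.02,"twist":0},{"fingers":0.0,"x":1.94,"y":0.03,"z":0.02,"twist":0},{"fingers":0.0,"x":1.94,"y":0.03,"z":0.02,"twist":0},{"fingers":0.0,"x":1.94,"y":0.03,"z":0.02,"twist":0}]' 25; python3 mv.py .449 -.0338 .023 25.8
```

```text
time: 4.67
position: [0.449, -0.0348, 0.023]
tool_rot: [-0.35, 1.542, 0.351]
ft_force: [-0.6, -0.3, 0.9]
grip_width: 0.109
t 4.67 pos [ 0.449  -0.0348  0.023 ] f [-0.65 -0.34  0.91] w 0.109 toolx [ 0.  0. -1.] jaw yaw 25.61
rows x,y,z [0.001 0.024 0.01 ]
twist -0.037 (x down) dyaw 0.19
```

```bash
python3 -m creep '[{"fingers":0,"x":-0.5,"y":0,"z":0,"twist":0},{"fingers":0,"x":-1.2,"y":0,"z":0,"twist":0},{"fingers":0,"x":-2,"y":0,"z":0,"twist":0},{"fingers":0,"x":-2.9,"y":0,"z":0,"twist":0},{"fingers":0,"x":-3.8,"y":0,"z":0,"twist":0},{"fingers":0,"x":-4.6,"y":0,"z":0,"twist":0},{"fingers":0,"x":-4.8,"y":0,"z":0,"twist":0},{"fingers":0,"x":-4.8,"y":0,"z":0,"twist":0}]'; python3 mv.py .4723 .2287 .212 25.7
```

```text
time: 5.33
position: [0.4504, -0.0348, 0.2171]
tool_rot: [-0.35, 1.537, 0.35]
ft_force: [0.3, -0.9, -2.3]
grip_width: 0.115
t 5.33 pos [ 0.4504 -0.0348  0.2171] f [ 0.28 -0.93 -2.34] w 0.115 toolx [ 0.005  0.001 -1.   ] jaw yaw 25.61
rows x,y,z [0.139 5.705 3.341]
twist -0.019 (x down) dyaw 0.09
```

```bash
python3 -m creep '[{"fingers":0,"x":0,"y":0.4,"z":0.2,"twist":0},{"fingers":0,"x":0,"y":1,"z":0.6,"twist":0},{"fingers":0,"x":0,"y":1.7,"z":1,"twist":0},{"fingers":0,"x":0,"y":2.5,"z":1.4,"twist":0},{"fingers":0,"x":0,"y":3.3,"z":1.9,"twist":0},{"fingers":0,"x":0,"y":4.1,"z":2.4,"twist":0},{"fingers":0,"x":0,"y":4.8,"z":2.8,"twist":0},{"fingers":0,"x":0,"y":5.3,"z":3.1,"twist":0},{"fingers":0,"x":0,"y":5.6,"z":3.3,"twist":0},{"fingers":0,"x":0,"y":5.7,"z":3.34,"twist":0},{"fingers":0,"x":0,"y":5.7,"z":3.34,"twist":0},{"fingers":0,"x":0,"y":5.7,"z":3.34,"twist":0},{"fingers":0,"x":0,"y":5.7,"z":3.34,"twist":0},{"fingers":0,"x":0,"y":5.7,"z":3.34,"twist":0}]'; python3 mv.py .4723 .2287 .183 25.7; python3 snap.py wrist 3;python3 snap.py side 3;
```

```text
time: 6.5
position: [0.4712, 0.2266, 0.2151]
tool_rot: [-0.348, 1.542, 0.348]
ft_force: [-0.1, 0.6, -1.9]
grip_width: 0.111
t 6.5 pos [0.4712 0.2266 0.2151] f [-0.06  0.59 -1.89] w 0.111 toolx [ 0. -0. -1.] jaw yaw 25.45
rows x,y,z [0.802 0.036 0.047]
twist -0.05 (x down) dyaw 0.25
[0.44073906 0.29100855 0.37688598] [-0.25891456 -0.05791409  0.44161349]
[0.2073561  1.35595073 1.04733464] [ 0.19049447 -1.31576538 -2.54535718]
```

View pics/wrist3.png

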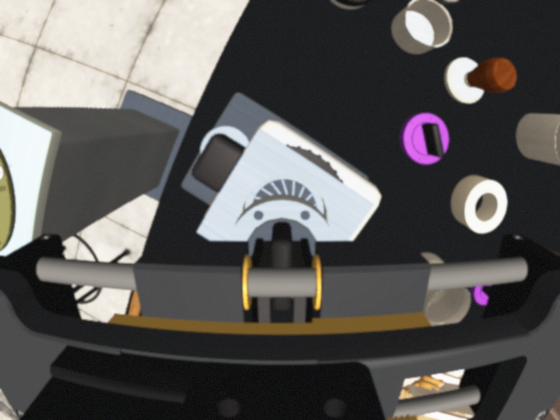

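View pics/side3.png

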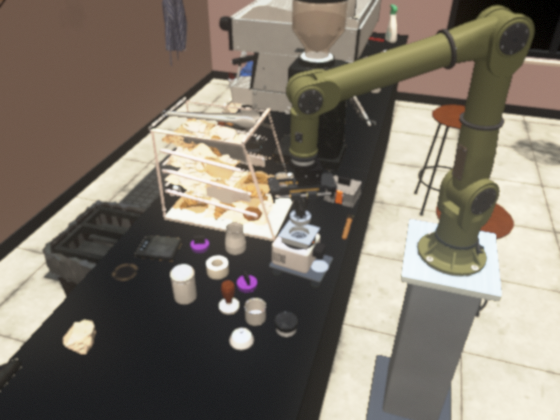

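```bash
python3 - <<'E'
from h import *
from scipy.optimize import least_squares
im=load("wrist3");P=cloud(im,True)
c=np.array([.471,.227])
m=(np.hypot(P[...,0]-c[0],P[...,1]-c[1])<.05)&(P[...,2]>.198)&(P[...,2]<.222)
v,u=np.nonzero(m);print(m.sum(),np.median(P[m][:,2]))
W=plane(im,u,v,np.median(P[m][:,2]),True)[:,:2]*1000
# top boundary per column
B=[]
for uu in np.unique(u):
    k=np.nonzero(u==uu)[0];B.append(W[k[np.argmin(v[k])]])
B=np.array(B)
f=lambda p:np.hypot(B[:,0]-p[0],B[:,1]-p[1])-30
r=least_squares(f,c*1000,loss="soft_l1");print("carrier ctr",r.x,np.abs(r.fun).mean(),len(B))
px=im["pixels"][170:300,180:400,::-1];cv2.imwrite("pics/w3c.png",cv2.resize(px,None,fx=3.6,fy=3.6,interpolation=cv2.INTER_CUBIC))
m=(np.hypot(P[...,0]-c[0],P[...,1]-c[1])<.09)&(P[...,2]>.144)&(P[...,2]<.156);print("rim z",np.median(P[m][:,2]))
E
```

```text
3605 0.20996938064665616
carrier ctr [469.92175229 229.40301931] 0.34299089829667007 104
rim z 0.14971715594006427
```

View pics/w3c.png

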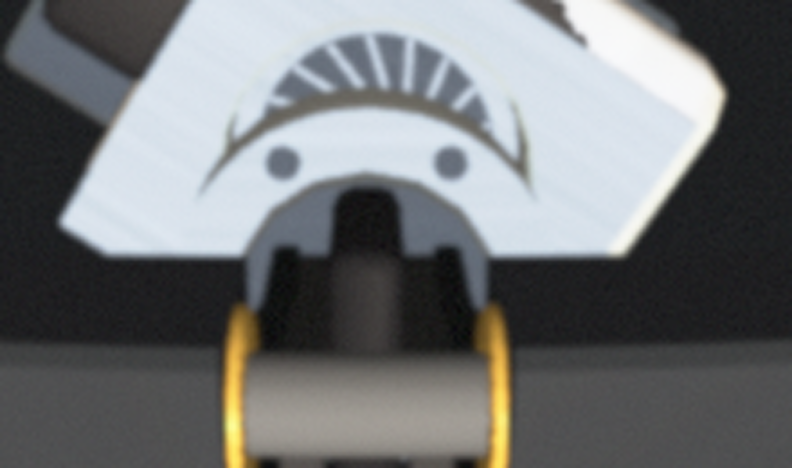

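```bash
python3 rim.py wrist3 0.472 0.2295
```

```text
depth z 0.1497156385108434 6837
rect ((471.9931335449219, 230.09170532226562), (90.09868621826172, 100.53392028808594), 82.59375762939453)
```

View pics/unw_wrist3.png

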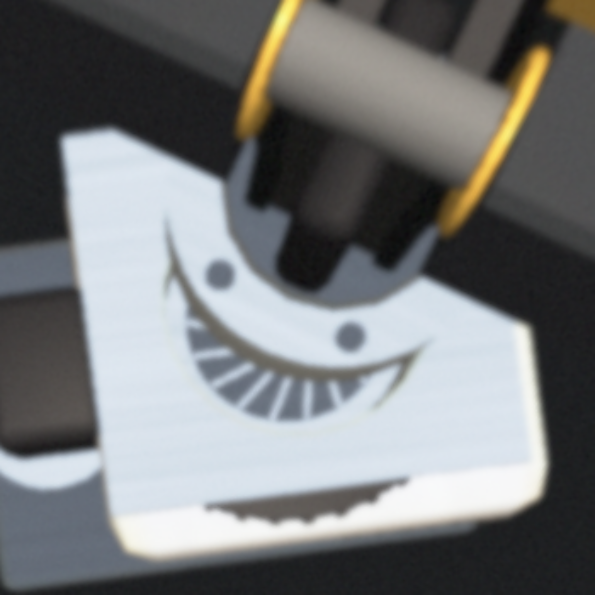

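```bash
python3 - <<'E'
from h import *
from scipy.optimize import least_squares
im=load("wrist3");P=cloud(im,True);z=.2100
m=(np.hypot(P[...,0]-.471,P[...,1]-.227)<.05)&(P[...,2]>.198)&(P[...,2]<.222)
v,u=np.nonzero(m)
B=[];U=[]
for uu in np.unique(u):
    k=np.nonzero(u==uu)[0];B.append(plane(im,uu,v[k].min(),z,True)[:2]*1000);U.append((uu,v[k].min()))
B=np.array(B);U=np.array(U);print(U[::12].tolist())
for lo,hi in ((240,325),(250,315),(236,332)):
    k=(U[:,0]>=lo)&(U[:,0]<=hi);b=B[k]
    r=least_squares(lambda p:np.hypot(b[:,0]-p[0],b[:,1]-p[1])-30,[471,228],loss="soft_l1");print(lo,hi,r.x,np.abs(r.fun).mean())
    r=least_squares(lambda p:np.hypot(b[:,0]-p[0],b[:,1]-p[1])-p[2],[471,228,30],loss="soft_l1");print("  free r",r.x)
# holes
def holes(im,c,z,rad=.028):
    g=cv2.cvtColor(im["pixels"],cv2.COLOR_RGB2GRAY);P=cloud(im,True)
    th=(g<150).astype(np.uint8)
    n,l,st,ce=cv2.connectedComponentsWithStats(th)
    for i in range(1,n):
        if 8<st[i,4]<80:
            w=plane(im,*ce[i],z,True)[:2]
            if np.hypot(*(w-c))<rad: print("hole",(w*1000).round(1),ce[i].round(1),st[i,4], "rel",((w-c)*1000).round(1))
holes(load("wrist2"),np.array([.449,-.0338]),.018);holes(im,np.array([.4712,.2266]),z)
E
```

```text
[[230, 238], [242, 213], [254, 203], [266, 198], [278, 195], [290, 197], [302, 199], [314, 207], [326, 220]]
240 325 [469.85150359 229.46428294] 0.2342866521525345
  free r [469.07913524 231.22526398  28.27622106]
250 315 [469.83760257 229.55400448] 0.1856755244085798
  free r [469.08477236 231.23972022  28.26615585]
236 332 [469.76520479 229.36802206] 0.30291853856163214
  free r [469.06412726 231.25485067  28.24497159]
hole [450.2 241.9] [258.2 214.8] 58 rel [-21.   15.3]
hole [472.7 252.5] [304.6 214.8] 55 rel [ 1.5 25.9]
```

```bash
python3 - <<'E'
from h import *
im=load("wrist2");g=cv2.cvtColor(im["pixels"],cv2.COLOR_RGB2GRAY)
bh=cv2.morphologyEx(g,cv2.MORPH_BLACKHAT,cv2.getStructuringElement(cv2.MORPH_ELLIPSE,(9,9)))
n,l,st,ce=cv2.connectedComponentsWithStats((bh>35).astype(np.uint8))
c=np.array([.449,-.0338]);a=np.radians(25.8);ey=np.array([-np.sin(a),np.cos(a)]);ez=np.array([np.cos(a),np.sin(a)])
for i in range(1,n):
    w=plane(im,*ce[i],.018,True)[:2]
    if np.hypot(*(w-c))<.03: d=(w-c)*1000;print(ce[i].round(1),st[i,4],"rel",d.round(1),"along bar",(d@ey).round(1),"across",(d@ez).round(1))
E
```

```text
[265.1 118.4] 17 rel [-22.8 -10.3] along bar 0.7 across -25.0
[288.8 117.4] 16 rel [-20.4  14.4] along bar 21.8 across -12.1
[290. 127.] 1 rel [-10.1  14.3] along bar 17.3 across -2.9
[283.  131.3] 3 rel [-6.6  6.4] along bar 8.6 across -3.1
[301.5 137.5] 16 rel [ 2.5 24.8] along bar 21.2 across 13.0
[254.5 139.5] 16 rel [ -2.3 -24.6] along bar -21.1 across -12.8
[267.  159.2] 19 rel [ 20.5 -14.5] along bar -22.0 across 12.1
[290.6 158. ] 17 rel [22.7 10.5] along bar -0.4 across 25.0
```

```bash
python3 -m creep '[{"fingers":0,"x":0.3,"y":0.04,"z":0.045,"twist":0},{"fingers":0,"x":0.6,"y":0.04,"z":0.045,"twist":0},{"fingers":0,"x":0.75,"y":0.04,"z":0.045,"twist":0},{"fingers":0,"x":0.75,"y":0.04,"z":0.045,"twist":0},{"fingers":0,"x":0.75,"y":0.04,"z":0.045,"twist":0},{"fingers":0,"x":0.75,"y":0.04,"z":0.045,"twist":0}]'; python3 mv.py .4723 .2288 .153 25.7
```

```text
time: 7.1
position: [0.4719, 0.2307, 0.185]
tool_rot: [-0.351, 1.542, 0.351]
ft_force: [0.5, -1.0, -2.9]
grip_width: 0.112
t 7.1 pos [0.4719 0.2307 0.185 ] f [ 0.45 -1.04 -2.85] w 0.112 toolx [ 0.  0. -1.] jaw yaw 25.61
rows x,y,z [ 0.8   -0.048 -0.012]
twist -0.018 (x down) dyaw 0.09
```

```bash
python3 -m creep '[{"fingers":0,"x":0,"y":0,"z":0,"twist":0},{"fingers":0,"x":0,"y":0,"z":0,"twist":0},{"fingers":0,"x":0,"y":0,"z":0,"twist":0},{"fingers":0,"x":0,"y":0,"z":0,"twist":0}]'; python3 mv.py .4723 .2288 .153 25.7;  python3 snap.py wrist 4; python3 mv.py .4723 .2288 .153 25.7
```

```text
time: 7.43
position: [0.4719, 0.2308, 0.1853]
tool_rot: [-0.35, 1.542, 0.351]
ft_force: [-0.9, -0.2, -2.0]
grip_width: 0.116
t 7.43 pos [0.4719 0.2308 0.1853] f [-0.89 -0.16 -2.02] w 0.116 toolx [ 0.001  0.    -1.   ] jaw yaw 25.62
rows x,y,z [ 0.807 -0.049 -0.014]
twist -0.017 (x down) dyaw 0.08
[0.44123865 0.29502863 0.34713322] [-0.25841152 -0.05874582  0.44434824]
t 7.48 pos [0.4719 0.2308 0.1852] f [-0.08 -0.15 -1.31] w 0.116 toolx [ 0.  0. -1.] jaw yaw 25.61
rows x,y,z [ 0.805 -0.048 -0.013]
twist -0.018 (x down) dyaw 0.09
```

```bash
python3 rim.py wrist4 0.472 0.2295; python3 - <<'E'
from h import *
im=load("wrist4");g=cv2.cvtColor(im["pixels"],cv2.COLOR_RGB2GRAY)
P=cloud(im,True);m=(np.hypot(P[...,0]-.472,P[...,1]-.231)<.04)&(P[...,2]>.17)&(P[...,2]<.19);z=np.median(P[m][:,2]);print(z)
c=np.array([.4719,.2308]);a=np.radians(25.6);ey=np.array([-np.sin(a),np.cos(a)]);ez=np.array([np.cos(a),np.sin(a)])
n,l,st,ce=cv2.connectedComponentsWithStats((g<150).astype(np.uint8))
for i in range(1,n):
    if 8<st[i,4]<90:
        w=plane(im,*ce[i],z,True)[:2]
        if np.hypot(*(w-c))<.03: d=(w-c)*1000;print(ce[i].round(1),st[i,4],w,"along",(d@ey).round(2),"across",(d@ez).round(2))
E
```

```text
depth z 0.14973674648986593 7409
rect ((471.6558532714844, 230.29905700683594), (90.07971954345703, 99.60509490966797), 82.19659423828125)
0.18018127964777955
[258.3 214.7] 56 [0.45095693 0.24603479] along 22.79 across -12.3
[304.6 214.7] 54 [0.47333367 0.25673225] along 22.77 across 12.5
```

```bash
python3 -m creep '[{"fingers":0,"x":0,"y":-0.04,"z":-0.01,"twist":0},{"fingers":0,"x":0.1,"y":-0.04,"z":-0.01,"twist":0},{"fingers":0,"x":0.2,"y":-0.04,"z":-0.01,"twist":0},{"fingers":0,"x":0.3,"y":-0.04,"z":-0.01,"twist":0},{"fingers":0,"x":0.36,"y":-0.04,"z":-0.01,"twist":0},{"fingers":0,"x":0.42,"y":-0.04,"z":-0.01,"twist":0},{"fingers":0,"x":0.48,"y":-0.04,"z":-0.01,"twist":0},{"fingers":0,"x":0.54,"y":-0.04,"z":-0.01,"twist":0},{"fingers":0,"x":0.54,"y":-0.04,"z":-0.01,"twist":0}]'; python3 mv.py .4723 .2288 .153 25.7
```

```text
time: 8.23
position: [0.4719, 0.2289, 0.1628]
tool_rot: [-0.351, 1.543, 0.35]
ft_force: [0.0, -0.2, -2.7]
grip_width: 0.114
t 8.23 pos [0.4719 0.2289 0.1628] f [ 0.02 -0.25 -2.69] w 0.114 toolx [-0.001 -0.    -1.   ] jaw yaw 25.61
rows x,y,z [ 0.245 -0.008  0.009]
twist -0.017 (x down) dyaw 0.09
```

Bottom at about 0.140 m, 10 mm into the bore, with no contact force. I'll lower it to just above the floor.

```bash
python3 -m creep '[{"fingers":0,"x":0.06,"y":0,"z":0,"twist":0},{"fingers":0,"x":0.12,"y":0,"z":0,"twist":0},{"fingers":0,"x":0.16,"y":0,"z":0,"twist":0},{"fingers":0,"x":0.2,"y":0,"z":0,"twist":0},{"fingers":0,"x":0.22,"y":0,"z":0,"twist":0},{"fingers":0,"x":0.24,"y":0,"z":0,"twist":0},{"fingers":0,"x":0.24,"y":0,"z":0,"twist":0}]'; python3 mv.py .4723 .2288 .153 25.7
```

```text
time: 8.82
position: [0.4721, 0.229, 0.1536]
tool_rot: [-0.351, 1.542, 0.35]
ft_force: [0.6, -0.5, -2.1]
grip_width: 0.11
t 8.82 pos [0.4721 0.229  0.1536] f [ 0.61 -0.53 -2.14] w 0.11 toolx [-0. -0. -1.] jaw yaw 25.61
rows x,y,z [ 0.016 -0.008  0.003]
twist -0.018 (x down) dyaw 0.09
```

```bash
python3 -m creep '[{"fingers":0,"x":0.02,"y":0,"z":0,"twist":0},{"fingers":0,"x":0.04,"y":0,"z":0,"twist":0},{"fingers":0,"x":0.04,"y":0,"z":0,"twist":0},{"fingers":0,"x":0.04,"y":0,"z":0,"twist":0}]'; python3 mv.py .4723 .2288 .153 25.7
```

```text
time: 9.15
position: [0.4723, 0.2291, 0.1524]
tool_rot: [-0.35, 1.542, 0.351]
ft_force: [0.2, 0.1, -0.3]
grip_width: 0.115
t 9.15 pos [0.4723 0.2291 0.1524] f [ 0.24  0.14 -0.26] w 0.115 toolx [ 0.  0. -1.] jaw yaw 25.61
rows x,y,z [-0.016 -0.008 -0.003]
twist -0.019 (x down) dyaw 0.09
```

The load is off the gripper, so the carrier is on the floor. Release and lift.

```bash
python3 -m creep '[{"fingers":0.3,"x":0,"y":0,"z":0,"twist":0},{"fingers":0.3,"x":0,"y":0,"z":0,"twist":0},{"fingers":0.3,"x":0,"y":0,"z":0,"twist":0},{"fingers":0.5,"x":0,"y":0,"z":0,"twist":0},{"fingers":0.5,"x":0,"y":0,"z":0,"twist":0},{"fingers":0.5,"x":-0.4,"y":0,"z":0,"twist":0},{"fingers":0.5,"x":-1,"y":0,"z":0,"twist":0},{"fingers":0.5,"x":-1.8,"y":0,"z":0,"twist":0},{"fingers":0.5,"x":-2.6,"y":0,"z":0,"twist":0},{"fingers":0.5,"x":-2.9,"y":-1.5,"z":0,"twist":-1},{"fingers":0.5,"x":-2.9,"y":-2.3,"z":0,"twist":-2},{"fingers":0.5,"x":-2.9,"y":-2.3,"z":0,"twist":-2},{"fingers":0.5,"x":-2.9,"y":-2.3,"z":0,"twist":-2},{"fingers":0.5,"x":-2.9,"y":-2.3,"z":0,"twist":-2}]'; python3 snap.py wrist 5; python3 mv.py .46 -.22 .27 82; python3 rim.py wrist5 .472 .2295; python3 - <<'E'
from h import *
im=load("wrist5");P=cloud(im,True)
m=(np.hypot(P[...,0]-.472,P[...,1]-.23)<.05)&(P[...,2]>.17)&(P[...,2]<.19);v,u=np.nonzero(m)
W=(plane(im,u,v,.18,True)[:,:2]*1000).astype(np.float32);print("bar z",np.median(P[m][:,2]),cv2.minAreaRect(W))
E
```

```text
time: 10.32
position: [0.5121, 0.1454, 0.2682]
tool_rot: [-0.484, 1.516, 0.485]
ft_force: [-0.4, 0.6, 0.0]
grip_width: 0.498
[0.47102398 0.20345872 0.43002206] [-0.25405048 -0.08056863  0.61515735]
t 10.37 pos [0.5115 0.1467 0.2679] f [ 0.37 -0.59 -0.24] w 0.502 toolx [-0.001  0.001 -1.   ] jaw yaw 35.59
rows x,y,z [-0.057 -6.704 -6.383]
twist -9.281 (x down) dyaw 46.41
depth z 0.1480353961034822 10877
rect ((471.94342041015625, 229.23507690429688), (89.9101333618164, 100.0986328125), 82.471923828125)
bar z 0.177864472768263 ((471.69287109375, 229.38619995117188), (10.263532638549805, 36.74701690673828), 24.54985809326172)
```

View pics/wrist5.png

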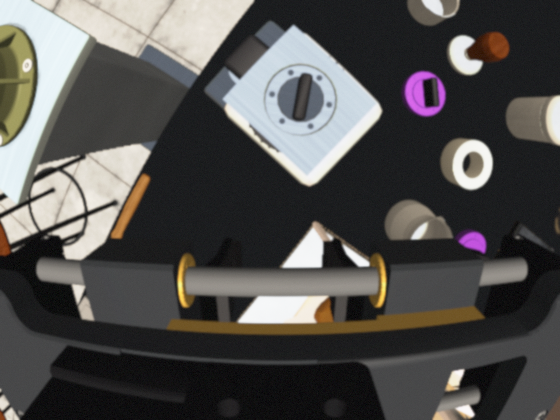

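The carrier is seated: its bar is about 30 mm above the rim, with centres agreeing within 0.5 mm. On to the cover.

```bash
python3 mv.py .475 -.226 .25 82.4
```

```text
t 10.37 pos [0.5115 0.1467 0.2679] f [ 0.37 -0.59 -0.24] w 0.502 toolx [-0.001  0.001 -1.   ] jaw yaw 35.59
rows x,y,z [ 0.443 -7.045 -6.165]
twist -9.361 (x down) dyaw 46.81
```

```bash
python3 -m creep '[{"fingers":0.5,"x":0,"y":-0.4,"z":-0.4,"twist":-0.8},{"fingers":0.5,"x":0,"y":-1.1,"z":-1,"twist":-2},{"fingers":0.5,"x":0,"y":-1.8,"z":-1.6,"twist":-3.2},{"fingers":0.5,"x":0,"y":-2.5,"z":-2.2,"twist":-4.5},{"fingers":0.5,"x":0,"y":-3.2,"z":-2.8,"twist":-5.8},{"fingers":0.5,"x":0.2,"y":-3.9,"z":-3.4,"twist":-7},{"fingers":0.5,"x":0.4,"y":-4.6,"z":-4,"twist":-8.2},{"fingers":0.5,"x":0.4,"y":-5.3,"z":-4.6,"twist":-9.36},{"fingers":0.5,"x":0.4,"y":-6,"z":-5.2,"twist":-9.36},{"fingers":0.5,"x":0.4,"y":-6.6,"z":-5.8,"twist":-9.36},{"fingers":0.5,"x":0.4,"y":-7.05,"z":-6.17,"twist":-9.36},{"fingers":0.5,"x":0.4,"y":-7.05,"z":-6.17,"twist":-9.36},{"fingers":0.5,"x":0.4,"y":-7.05,"z":-6.17,"twist":-9.36},{"fingers":0.5,"x":0.4,"y":-7.05,"z":-6.17,"twist":-9.36},{"fingers":0.5,"x":0.4,"y":-7.05,"z":-6.17,"twist":-9.36}]'; python3 snap.py wrist 6; python3 mv.py .41 -.22 .15 82.4; cat > cov.py <<'E'
import sys
from h import *
im=load(sys.argv[1]);P=cloud(im,True);c=(float(sys.argv[2]),float(sys.argv[3]));b=float(sys.argv[4])
def seg(r,z0,z1,lab):
    m=(np.hypot(P[...,0]-c[0],P[...,1]-c[1])<r)&(P[...,2]>b+z0)&(P[...,2]<b+z1)
    v,u=np.nonzero(m);zm=np.median(P[m][:,2]);W=(plane(im,u,v,zm,True)[:,:2]*1000).astype(np.float32)
    print(lab,m.sum(),"z",zm.round(4),"rect",cv2.minAreaRect(W),"mean",W.mean(0),"hullctr",W.min(0),W.max(0))
seg(.09,.035,.045,"top");seg(.05,.066,.08,"grip top");seg(.05,.045,.08,"grip all")
E
python3 cov.py wrist6 .411 -.221 .0195
```

```text
time: 11.62
position: [0.4762, -0.2244, 0.2518]
tool_rot: [-1.113, 1.267, 1.115]
ft_force: [-0.6, 0.4, 0.6]
grip_width: 0.501
[ 0.40610845 -0.21484578  0.41371052] [-0.21460431 -0.18828583  1.43329288]
t 11.67 pos [ 0.4761 -0.2246  0.2519] f [ 0.38 -0.13  0.75] w 0.502 toolx [-0.     0.001 -1.   ] jaw yaw 82.62
rows x,y,z [ 2.548  1.653 -0.1  ]
twist 0.044 (x down) dyaw -0.22
top 8377 z 0.0586 rect ((410.4427490234375, -224.79656982421875), (106.7735595703125, 109.18281555175781), 82.62659454345703) mean [ 409.8799  -224.25943] hullctr [ 350.13153 -280.2755 ] [ 470.56647 -168.73888]
grip top 658 z 0.0886 rect ((410.5212097167969, -224.41204833984375), (12.986868858337402, 50.12553405761719), 82.35662841796875) mean [ 410.33102 -224.68909] hullctr [ 385.34116 -233.91296] [ 435.29364 -215.21251]
grip all 690 z 0.0885 rect ((410.52081298828125, -224.41201782226562), (12.993232727050781, 50.139129638671875), 82.35662078857422) mean [ 410.41586 -224.45775] hullctr [ 385.20258 -233.91695] [ 435.56226 -215.21259]
```

View pics/wrist6.png

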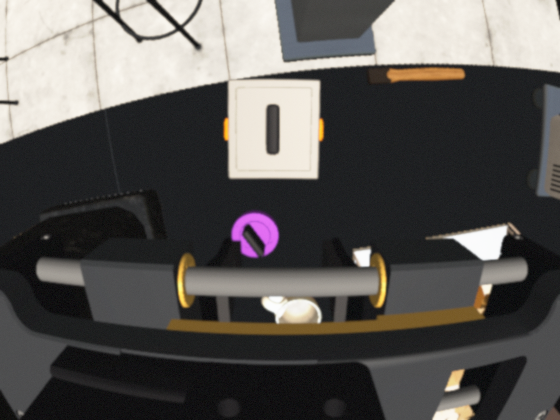

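The wrist view shows the cover at (274,130), its bar grip at (272,129) and the clips at (226,130) and (321,130). Grip centre (0.4105,-0.2244), top z 0.0886, jaw yaw 82.4°.

```bash
python3 mv.py .4105 -.2244 .11 82.4;  python3 -m creep '[{"fingers":0.5,"x":0.6,"y":0.5,"z":0,"twist":0.04},{"fingers":0.5,"x":1.3,"y":1.2,"z":-0.1,"twist":0.04},{"fingers":0.5,"x":2.1,"y":1.6,"z":-0.21,"twist":0.04},{"fingers":0.5,"x":3,"y":1.64,"z":-0.21,"twist":0.04},{"fingers":0.5,"x":3.5,"y":1.64,"z":-0.21,"twist":0.04},{"fingers":0.5,"x":3.55,"y":1.64,"z":-0.21,"twist":0.04},{"fingers":0.5,"x":3.55,"y":1.64,"z":-0.21,"twist":0.04},{"fingers":0.5,"x":3.55,"y":1.64,"z":-0.21,"twist":0.04}]'; python3 mv.py .4105 -.2244 .0625 82.4
```

```text
t 11.67 pos [ 0.4761 -0.2246  0.2519] f [ 0.38 -0.13  0.75] w 0.502 toolx [-0.     0.001 -1.   ] jaw yaw 82.62
rows x,y,z [ 3.548  1.626 -0.208]
twist 0.044 (x down) dyaw -0.22
time: 12.33
position: [0.4107, -0.2263, 0.1115]
tool_rot: [-1.111, 1.269, 1.108]
ft_force: [0.3, 0.6, 0.7]
grip_width: 0.503
t 12.33 pos [ 0.4107 -0.2263  0.1115] f [0.33 0.6  0.74] w 0.503 toolx [ 0.002 -0.001 -1.   ] jaw yaw 82.29
rows x,y,z [1.224 0.013 0.048]
twist -0.021 (x down) dyaw 0.11
```

```bash
python3 -m creep '[{"fingers":0.5,"x":0.5,"y":0.01,"z":0.03,"twist":0},{"fingers":0.5,"x":0.9,"y":0.01,"z":0.03,"twist":0},{"fingers":0.5,"x":1.15,"y":0.01,"z":0.03,"twist":0},{"fingers":0.5,"x":1.22,"y":0.01,"z":0.03,"twist":0},{"fingers":0.5,"x":1.22,"y":0.01,"z":0.03,"twist":0},{"fingers":0.5,"x":1.22,"y":0.01,"z":0.03,"twist":0}]'; python3 mv.py .4105 -.2244 .0625 82.4
```

```text
time: 12.83
position: [0.41, -0.2256, 0.0624]
tool_rot: [-1.11, 1.27, 1.107]
ft_force: [-0.2, -0.6, 1.0]
grip_width: 0.5
t 12.83 pos [ 0.41   -0.2256  0.0624] f [-0.25 -0.58  1.03] w 0.5 toolx [ 0.001 -0.    -1.   ] jaw yaw 82.22
rows x,y,z [-0.004 -0.008  0.032]
twist -0.036 (x down) dyaw 0.18
```

```bash
python3 -m creep '[{"fingers":0.5,"x":0,"y":-0.01,"z":0.03,"twist":-0.03},{"fingers":0,"x":0,"y":-0.01,"z":0.03,"twist":-0.03},{"fingers":0,"x":0,"y":-0.01,"z":0.03,"twist":-0.03},{"fingers":0,"x":0,"y":-0.01,"z":0.03,"twist":-0.03},{"fingers":0,"x":0,"y":-0.01,"z":0.03,"twist":-0.03},{"fingers":0,"x":0,"y":-0.01,"z":0.03,"twist":-0.03},{"fingers":0,"x":0,"y":-0.01,"z":0.03,"twist":-0.03},{"fingers":0,"x":0,"y":-0.01,"z":0.03,"twist":-0.03}]' 55; python3 mv.py .4105 -.2244 .0625 82.4
```

```text
time: 13.5
position: [0.4097, -0.2242, 0.0614]
tool_rot: [-1.11, 1.269, 1.11]
ft_force: [-0.4, -0.9, -0.3]
grip_width: 0.155
t 13.5 pos [ 0.4097 -0.2242  0.0614] f [-0.44 -0.94 -0.35] w 0.155 toolx [ 0. -0. -1.] jaw yaw 82.36
rows x,y,z [-0.027 -0.022 -0.002]
twist -0.009 (x down) dyaw 0.04
```

```bash
python3 -m creep '[{"fingers":0,"x":-0.3,"y":0,"z":0,"twist":0},{"fingers":0,"x":-0.9,"y":0,"z":0,"twist":0},{"fingers":0,"x":-1.6,"y":0,"z":0,"twist":0},{"fingers":0,"x":-2.4,"y":0,"z":0,"twist":0},{"fingers":0,"x":-3.2,"y":0,"z":0,"twist":0},{"fingers":0,"x":-4,"y":0,"z":0,"twist":0},{"fingers":0,"x":-4.8,"y":0,"z":0,"twist":0},{"fingers":0,"x":-5.3,"y":0,"z":0,"twist":0},{"fingers":0,"x":-5.6,"y":0,"z":0,"twist":0},{"fingers":0,"x":-5.7,"y":0,"z":0,"twist":0},{"fingers":0,"x":-5.7,"y":0,"z":0,"twist":0}]'; python3 mv.py .471 .2298 .29 82.4
```

```text
time: 14.42
position: [0.4096, -0.2241, 0.2892]
tool_rot: [-1.11, 1.269, 1.11]
ft_force: [0.6, -0.4, -2.6]
grip_width: 0.156
t 14.42 pos [ 0.4096 -0.2241  0.2892] f [ 0.65 -0.36 -2.57] w 0.156 toolx [ 0.  0. -1.] jaw yaw 82.36
rows x,y,z [-0.019 -0.012 11.452]
twist -0.008 (x down) dyaw 0.04
```

```bash
python3 -m creep '[{"fingers":0,"x":0,"y":-0.2,"z":0.3,"twist":0},{"fingers":0,"x":0,"y":-0.4,"z":0.9,"twist":0},{"fingers":0,"x":0,"y":-0.6,"z":1.6,"twist":0},{"fingers":0,"x":0,"y":-0.6,"z":2.4,"twist":0},{"fingers":0,"x":0,"y":-0.6,"z":3.2,"twist":0},{"fingers":0,"x":0,"y":-0.6,"z":4,"twist":0},{"fingers":0,"x":0,"y":-0.6,"z":4.8,"twist":0},{"fingers":0,"x":0,"y":-0.6,"z":5.6,"twist":0},{"fingers":0,"x":0,"y":-0.6,"z":6.4,"twist":0},{"fingers":0,"x":0,"y":-0.5,"z":7.2,"twist":0},{"fingers":0,"x":0,"y":-0.4,"z":8,"twist":0},{"fingers":0,"x":0,"y":-0.3,"z":8.8,"twist":0},{"fingers":0,"x":0,"y":-0.2,"z":9.6,"twist":0},{"fingers":0,"x":0,"y":-0.1,"z":10.4,"twist":0},{"fingers":0,"x":0,"y":0,"z":11,"twist":0},{"fingers":0,"x":0,"y":0,"z":11.3,"twist":0},{"fingers":0,"x":0,"y":0,"z":11.45,"twist":0},{"fingers":0,"x":0,"y":0,"z":11.45,"twist":0},{"fingers":0,"x":0,"y":0,"z":11.45,"twist":0},{"fingers":0,"x":0,"y":0,"z":11.45,"twist":0}]'; python3 snap.py wrist 7;python3 mv.py .471 .2298 .27 82.4; python3 rim.py wrist7 .472 .2295
```

```text
time: 16.08
position: [0.471, 0.2277, 0.2892]
tool_rot: [-1.109, 1.271, 1.108]
ft_force: [-0.7, -1.0, -2.2]
grip_width: 0.152
[0.4009919  0.23802579 0.45102084] [-0.21673433 -0.18608472  1.42577848]
t 16.13 pos [0.471  0.2278 0.2894] f [ 0.22 -0.75 -1.96] w 0.158 toolx [ 0. -0. -1.] jaw yaw 82.18
rows x,y,z [0.485 0.006 0.049]
twist -0.043 (x down) dyaw 0.22
depth z nan 0
  return _methods._mean(a, axis=axis, dtype=dtype,
  ret = ret.dtype.type(ret / rcount)
Traceback (most recent call last):
  File "rim.py", line 11, in <module>
    h=cv2.convexHull(W.astype(np.float32));print("rect",cv2.minAreaRect(h))
                                                        ~~~~~~~~~~~~~~~^^^
cv2.error: OpenCV(4.12.0) /io/opencv/modules/imgproc/src/convhull.cpp:143: error: (-215:Assertion failed) total >= 0 && (depth == CV_32F || depth == CV_32S) in function 'convexHull'
```

View pics/wrist7.png

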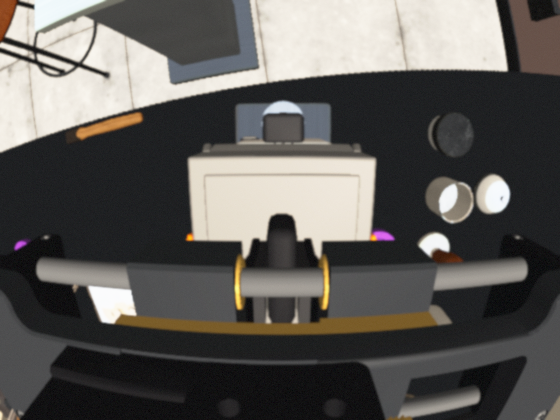

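```bash
python3 - <<'E'
from h import *
def edges(n,c,z0,z1,yaw):
    im=load(n);P=cloud(im,True);c=np.array(c);a=np.radians(yaw);ez=np.array([np.cos(a),np.sin(a)]);ey=np.array([-np.sin(a),np.cos(a)])
    m=(np.hypot(P[...,0]-c[0],P[...,1]-c[1])<.085)&(P[...,2]>z0)&(P[...,2]<z1)
    v,u=np.nonzero(m);z=np.median(P[m][:,2]);W=(plane(im,u,v,z,True)[:,:2]-c)*1000
    y=W@ey;x=W@ez
    # front edge tilt + lateral edges within band y 30..50
    k=(y>20)&(y<45);lo,hi=np.percentile(x[k],[.5,99.5])
    k2=abs(x)<35;b=np.round(x[k2]/2);fe=np.array([(q*2,np.max(y[k2][b==q])) for q in np.unique(b)])
    print(n,"z",z.round(4),m.sum(),"lat",lo.round(2),hi.round(2),"front",fe[:,1].mean().round(2),"slope deg",np.degrees(np.polyfit(fe[:,0],fe[:,1],1)[0]).round(2))
edges("wrist6",(.4105,-.2244),.0545,.064,82.4)
edges("wrist7",(.471,.2277),.279,.296,82.2)
E
```

```text
wrist6 z 0.0586 8377 lat -49.24 49.15 front 54.25 slope deg 0.74
wrist7 z 0.2864 15325 lat -48.21 48.77 front 54.49 slope deg -0.05
```

```bash
python3 -m creep '[{"fingers":0,"x":0,"y":-0.01,"z":0.05,"twist":-0.03},{"fingers":0,"x":0.3,"y":-0.01,"z":0.05,"twist":-0.03},{"fingers":0,"x":0.6,"y":-0.01,"z":0.05,"twist":-0.03},{"fingers":0,"x":0.8,"y":-0.01,"z":0.05,"twist":-0.03},{"fingers":0,"x":0.9,"y":-0.01,"z":0.05,"twist":-0.03},{"fingers":0,"x":1.0,"y":-0.01,"z":0.05,"twist":-0.03},{"fingers":0,"x":1.0,"y":-0.01,"z":0.05,"twist":-0.03},{"fingers":0,"x":1.0,"y":-0.01,"z":0.05,"twist":-0.03},{"fingers":0,"x":1.0,"y":-0.01,"z":0.05,"twist":-0.03}]'; python3 mv.py .4715 .2296 .21 82.4
```

```text
time: 16.88
position: [0.4714, 0.2319, 0.2498]
tool_rot: [-1.112, 1.267, 1.112]
ft_force: [0.4, 0.6, -1.1]
grip_width: 0.161
t 16.88 pos [0.4714 0.2319 0.2498] f [ 0.36  0.64 -1.08] w 0.161 toolx [ 0.001  0.    -1.   ] jaw yaw 82.51
rows x,y,z [ 0.995 -0.008 -0.057]
twist 0.022 (x down) dyaw -0.11
```

```bash
python3 -m creep '[{"fingers":0,"x":0,"y":-0.01,"z":-0.055,"twist":0.02},{"fingers":0,"x":0.2,"y":-0.01,"z":-0.055,"twist":0.02},{"fingers":0,"x":0.4,"y":-0.01,"z":-0.055,"twist":0.02},{"fingers":0,"x":0.6,"y":-0.01,"z":-0.055,"twist":0.02},{"fingers":0,"x":0.75,"y":-0.01,"z":-0.055,"twist":0.02},{"fingers":0,"x":0.75,"y":-0.01,"z":-0.055,"twist":0.02},{"fingers":0,"x":0.75,"y":-0.01,"z":-0.055,"twist":0.02},{"fingers":0,"x":0.75,"y":-0.01,"z":-0.055,"twist":0.02}]'; python3 mv.py .4715 .2296 .205 82.4; python3 snap.py wrist 8;  python3 snap.py side 8; python3 - <<'E'
from h import *
im=load("side8");cv2.imwrite("pics/side8c.png",cv2.resize(im["pixels"][170:290,240:380,::-1],None,fx=5,fy=5,interpolation=cv2.INTER_CUBIC))
E
```

```text
time: 17.55
position: [0.4714, 0.2296, 0.2195]
tool_rot: [-1.111, 1.269, 1.111]
ft_force: [0.3, 0.1, -1.8]
grip_width: 0.159
t 17.55 pos [0.4714 0.2296 0.2195] f [ 0.3   0.14 -1.82] w 0.159 toolx [ 0.  0. -1.] jaw yaw 82.41
rows x,y,z [ 0.362 -0.002  0.   ]
twist 0.002 (x down) dyaw -0.01
[0.40126306 0.23949519 0.3813165 ] [-0.21595582 -0.18768268  1.42958765]
[0.2073561  1.35595073 1.04733464] [ 0.19049447 -1.31576538 -2.54535718]
```

View pics/wrist8.png

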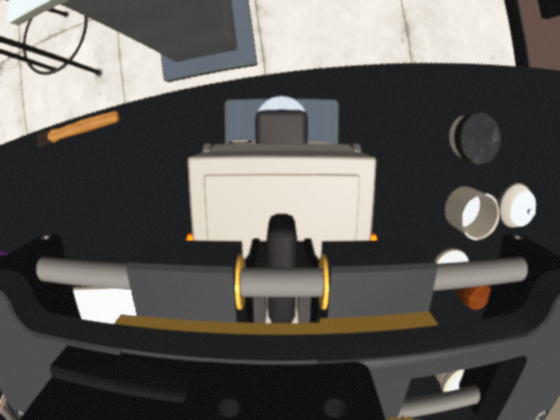

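View pics/side8c.png

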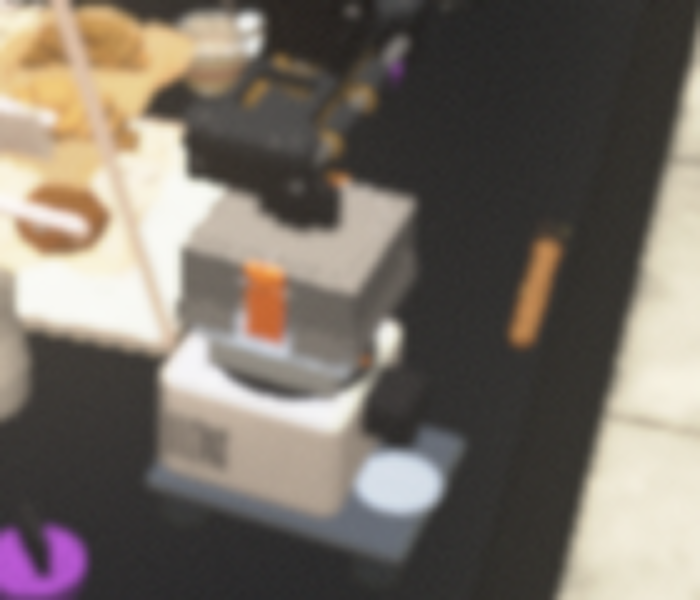

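The cover hangs square over the rim, with the rim visible just below the skirt on the side crop (250,345). Now I'll lower it by feel.

```bash
python3 -m creep '[{"fingers":0,"x":0.1,"y":0,"z":0,"twist":0},{"fingers":0,"x":0.2,"y":0,"z":0,"twist":0},{"fingers":0,"x":0.3,"y":0,"z":0,"twist":0},{"fingers":0,"x":0.35,"y":0,"z":0,"twist":0},{"fingers":0,"x":0.4,"y":0,"z":0,"twist":0},{"fingers":0,"x":0.4,"y":0,"z":0,"twist":0},{"fingers":0,"x":0.4,"y":0,"z":0,"twist":0}]'; python3 -m creep '[{"fingers":0,"x":0.05,"y":0,"z":0,"twist":0},{"fingers":0,"x":0.1,"y":0,"z":0,"twist":0},{"fingers":0,"x":0.1,"y":0,"z":0,"twist":0}]'
```

```text
time: 18.23
position: [0.4713, 0.2295, 0.2033]
tool_rot: [-1.111, 1.269, 1.111]
ft_force: [0.4, 0.5, -1.4]
grip_width: 0.154
time: 18.48
position: [0.4717, 0.2296, 0.1997]
tool_rot: [-1.111, 1.268, 1.11]
ft_force: [1.6, 0.1, 0.5]
grip_width: 0.152
```

```bash
for i in 1 2 3; do :; done; python3 -m creep '[{"fingers":0,"x":0.04,"y":0,"z":0,"twist":0},{"fingers":0,"x":0.08,"y":0,"z":0,"twist":0},{"fingers":0,"x":0.08,"y":0,"z":0,"twist":0}]'; python3 -m creep '[{"fingers":0,"x":0.04,"y":0,"z":0,"twist":0},{"fingers":0,"x":0.08,"y":0,"z":0,"twist":0},{"fingers":0,"x":0.08,"y":0,"z":0,"twist":0}]'
```

```text
time: 18.73
position: [0.4718, 0.2296, 0.1965]
tool_rot: [-1.111, 1.268, 1.11]
ft_force: [1.0, -0.1, 3.2]
grip_width: 0.148
time: 18.98
position: [0.4719, 0.2296, 0.1935]
tool_rot: [-1.111, 1.267, 1.11]
ft_force: [0.5, 0.0, 4.3]
grip_width: 0.153
```

```bash
python3 -m creep '[{"fingers":0,"x":0.04,"y":0,"z":0,"twist":0},{"fingers":0,"x":0.08,"y":0,"z":0,"twist":0},{"fingers":0,"x":0.08,"y":0,"z":0,"twist":0}]'; python3 -m creep '[{"fingers":0,"x":0.04,"y":0,"z":0,"twist":0},{"fingers":0,"x":0.08,"y":0,"z":0,"twist":0},{"fingers":0,"x":0.08,"y":0,"z":0,"twist":0}]'
```

```text
time: 19.23
position: [0.472, 0.2298, 0.1909]
tool_rot: [-1.111, 1.267, 1.11]
ft_force: [0.6, -0.3, 8.0]
grip_width: 0.154
time: 19.48
position: [0.4713, 0.2294, 0.1864]
tool_rot: [-1.111, 1.269, 1.111]
ft_force: [0.5, -0.7, 3.8]
grip_width: 0.153
```

```bash
python3 -m creep '[{"fingers":0,"x":0.04,"y":0,"z":0,"twist":0},{"fingers":0,"x":0.06,"y":0,"z":0,"twist":0},{"fingers":0,"x":0.06,"y":0,"z":0,"twist":0}]'
```

```text
time: 19.73
position: [0.4714, 0.2294, 0.1848]
tool_rot: [-1.111, 1.269, 1.111]
ft_force: [-0.8, -0.8, 7.3]
grip_width: 0.157
```

The force climbed to about 8 N, dropped to 3.8 N, then rose at about the feet's stiffness, which reads as snapped and home. I'll ease off and look while still holding.

```bash
python3 -m creep '[{"fingers":0,"x":-0.04,"y":0,"z":0,"twist":0},{"fingers":0,"x":-0.08,"y":0,"z":0,"twist":0},{"fingers":0,"x":-0.12,"y":0,"z":0,"twist":0},{"fingers":0,"x":-0.12,"y":0,"z":0,"twist":0},{"fingers":0,"x":-0.12,"y":0,"z":0,"twist":0}]';python3 snap.py side 9; python3 snap.py wrist 9; python3 - <<'E'
from h import *
im=load("side9");cv2.imwrite("pics/side9c.png",cv2.resize(im["pixels"][190:290,240:360,::-1],None,fx=6,fy=6,interpolation=cv2.INTER_CUBIC))
P=cloud(load("wrist9"),True);m=(np.hypot(P[...,0]-.43,P[...,1]-.235)<.02)&(P[...,2]>.16)&(P[...,2]<.22);print("cover top z",np.median(P[m][:,2]),m.sum())
E
```

```text
time: 20.15
position: [0.471, 0.2293, 0.1887]
tool_rot: [-1.111, 1.27, 1.111]
ft_force: [-0.3, -0.8, 1.6]
grip_width: 0.151
[0.2073561  1.35595073 1.04733464] [ 0.19049447 -1.31576538 -2.54535718]
[0.40099316 0.23937342 0.35056628] [-0.21563498 -0.18653499  1.42970051]
cover top z 0.18615570087839742 4741
```

View pics/side9c.png

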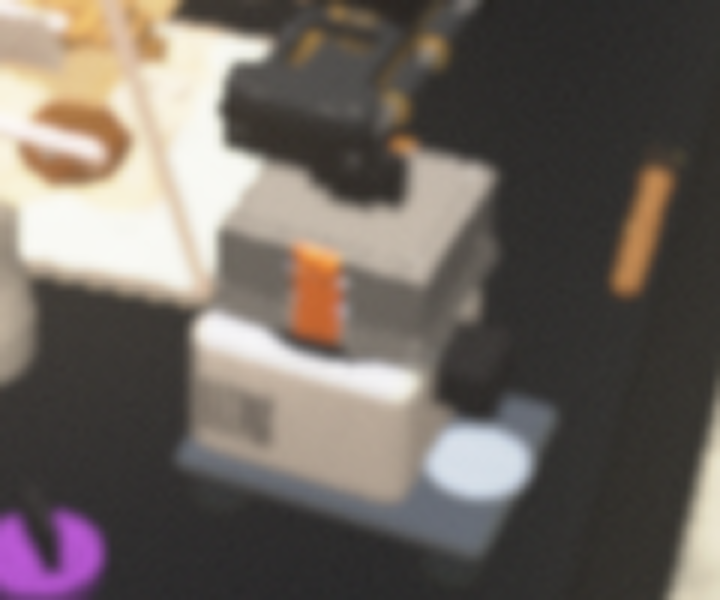

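```bash
python3 -m creep '[{"fingers":0,"x":-0.06,"y":0,"z":0,"twist":0},{"fingers":0,"x":-0.12,"y":0,"z":0,"twist":0},{"fingers":0,"x":-0.12,"y":0,"z":0,"twist":0},{"fingers":0,"x":-0.12,"y":0,"z":0,"twist":0}]';python3 snap.py wrist 10
```

```text
time: 20.58
position: [0.4707, 0.2293, 0.1932]
tool_rot: [-1.111, 1.271, 1.112]
ft_force: [-0.4, 0.2, -4.7]
grip_width: 0.161
[0.40081566 0.23930182 0.35510477] [-0.2154121  -0.18558909  1.42983701]
```

Pulling up gives −4.7 N, more than the cover's 2 N weight, so the clips hold the cover to the grinder. I'll return to neutral and release.

```bash
python3 -m creep '[{"fingers":0,"x":0.05,"y":0,"z":0,"twist":0},{"fingers":0,"x":0.08,"y":0,"z":0,"twist":0},{"fingers":0,"x":0.08,"y":0,"z":0,"twist":0},{"fingers":0.3,"x":0.08,"y":0,"z":0,"twist":0},{"fingers":0.4,"x":0.08,"y":0,"z":0,"twist":0},{"fingers":0.4,"x":0.08,"y":0,"z":0,"twist":0},{"fingers":0.4,"x":0.08,"y":0,"z":0,"twist":0},{"fingers":0.4,"x":-0.4,"y":0,"z":0,"twist":0},{"fingers":0.4,"x":-1.1,"y":0,"z":0,"twist":0},{"fingers":0.4,"x":-1.8,"y":0,"z":0,"twist":0},{"fingers":0.4,"x":-2.5,"y":0,"z":0,"twist":0},{"fingers":0.4,"x":-2.5,"y":-0.8,"z":0,"twist":0},{"fingers":0.4,"x":-2.5,"y":-1.5,"z":0,"twist":0},{"fingers":0.4,"x":-2.5,"y":-1.5,"z":0,"twist":0},{"fingers":0.4,"x":-2.5,"y":-1.5,"z":0,"twist":0},{"fingers":0.4,"x":-2.5,"y":-1.5,"z":0,"twist":0}]';python3 snap.py wrist 11; python3 snap.py side 11; python3 snap.py scene 11; python3 cov.py wrist11 .472 .2297 .147; python3 - <<'E'
from h import *
im=load("wrist11");P=cloud(im,True)
m=(np.hypot(P[...,0]-.472,P[...,1]-.2297)<.09)&(P[...,2]>.105)&(P[...,2]<.13);print("housing top z",np.median(P[m][:,2]),m.sum())
m=(np.hypot(P[...,0]-.472,P[...,1]-.2297)<.05)&(P[...,2]>.18)&(P[...,2]<.195)
Q=P[m];A=np.c_[Q[:,:2],np.ones(len(Q))];print("top plane tilt",np.linalg.lstsq(A,Q[:,2],rcond=None)[0])
im=load("side11");cv2.imwrite("pics/side11c.png",cv2.resize(im["pixels"][180:360,200:380,::-1],None,fx=3.3,fy=3.3,interpolation=cv2.INTER_CUBIC))
E
```

```text
time: 21.97
position: [0.5301, 0.2218, 0.2934]
tool_rot: [-1.111, 1.27, 1.112]
ft_force: [0.4, 1.1, -0.6]
grip_width: 0.399
[0.46022028 0.23175164 0.45533921] [-0.21502268 -0.18640831  1.42987683]
[0.2073561  1.35595073 1.04733464] [ 0.19049447 -1.31576538 -2.54535718]
[-0.48561237 -0.48234421  0.73829251] [ 0.97253485 -0.57664758 -0.96349223]
top 14172 z 0.1865 rect ((471.94573974609375, 229.8406982421875), (107.03958892822266, 108.34867858886719), 82.40866088867188) mean [471.21777 229.88893] hullctr [412.49152 174.72546] [531.86975 285.27502]
grip top 1232 z 0.2165 rect ((472.2257080078125, 229.8584747314453), (13.876713752746582, 50.289852142333984), 82.23069763183594) mean [471.75275 229.86983] hullctr [446.8873  220.81401] [497.38657 239.42679]
grip all 1295 z 0.2164 rect ((472.22918701171875, 229.8561553955078), (13.88429069519043, 50.30563735961914), 82.22721862792969) mean [471.66806 229.80673] hullctr [446.78537 220.5887 ] [497.59235 239.52492]
housing top z 0.11157365837282102 577
top plane tilt [ 1.18208180e-04 -9.81066435e-04  1.86941301e-01]
```

View pics/wrist11.png

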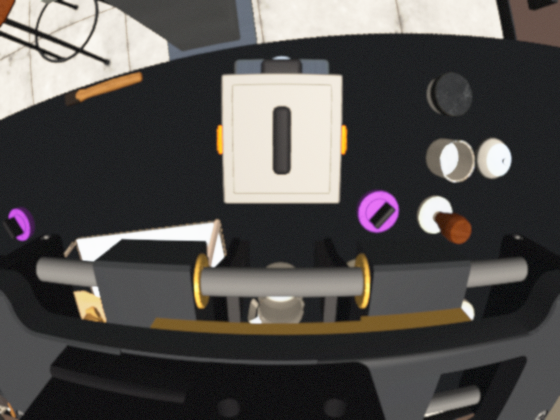

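View pics/side11c.png

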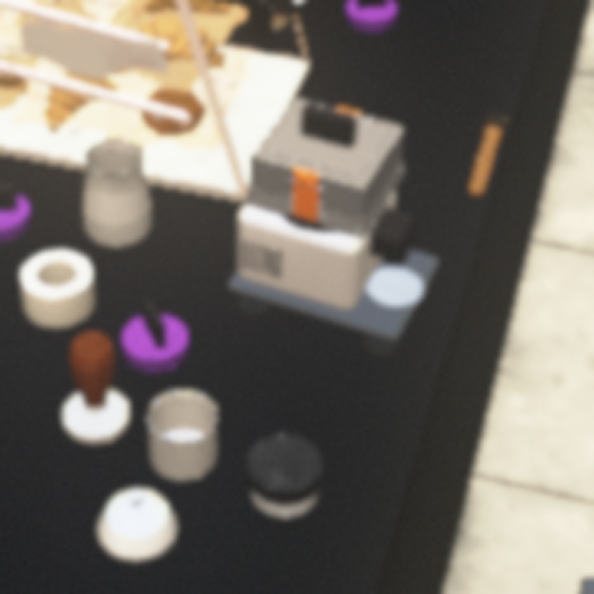

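The wrist view shows the cover at (282,138) sitting square, with both clips showing at (219,139) and (345,139). The side crop shows the cup, leveller and brush in place. Handing in.

```bash
python3 - <<'E'
from bench import workorder
print(workorder.close_job())
E
```

```text
the job is handed in; nothing more can be done
None
```

The burr carrier is back in the chamber and the cover is clipped home on the grinder. I handed the job in at about 22 s of the 67 s allowed; no verdict was given.

- **Carrier:** I lowered it gently and let go once its weight came off the gripper. Afterwards its bar stood about 30 mm above the rim and its centre was within 0.5 mm of the rim's.
- **Pressing the cover:** The push climbed to a reading of about 8 N, fell to 4 N, then rose again at roughly the stiffness of the soft feet. With the 2 N cover weight added, the peak I caught is about 10 N; I only read the force at the end of each step, so the true peak may be higher.
- **Clips:** A light pull up gave −4.7 N, more than the cover's own weight, so the grinder was lifting with it. I could not see the catches themselves.
- **Final look:** The cover's centre is within 0.5 mm of the rim's, turned by about 0.2° or less and tilted about 0.001 rad. Its top measured 186.5 mm against an expected 187.3 mm, and earlier cover heights also read about 1 mm low. The brush, cup and leveller looked unmoved and upright by eye, and the gripper was clear of everything.

**Checks that disagreed:**
- The scene and side cameras differed by about 10 mm in y, so I used the wrist camera throughout.
- A partial circle fit of the held carrier was about 2 mm off; the hole pattern and the grasp data agreed with each other, so I used those.
- The housing-top height check (111.6 mm) failed, because its depth mask picked up other surfaces. I did not use it.

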